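Pack the awl and close the leatherworker's tool case

TASK

Pack up the tool case: lay the awl from the bench into the empty trough, beside the creaser and pointing the same way, and let go of it. Then take the loose front lid (it has a wooden rail to grip) and slip its far edge under the lip of the hinged rear flap, fully home against the stop, without lifting the flap, which keeps the needle compartment shut. Press the lid's near edge down flat onto the case against the two sprung pins and finish while still holding it down, so that I can put the screws in; leave the other things on the bench where they are.

Things in the scene. Friction and masses are not known exactly. Their poses are not given: they have to be found in the camera images.
- case: Open wooden tool case, fixed on the bench, 177 (x) by 178 mm (y), 45 mm high. Origin on the underside, 90 mm behind the outer face of its near wall. Its x points from the near wall to the hinged rear flap (away from the robot), y left, z up. Side walls (|y| 83 to 89, top z = 45) guide the 160 mm wide lid with 3 mm play a side.
- awl_trough (a point): Floor centre of the empty trough, at x = -40, z = 6 mm in the case's frame. The trough runs along the case's y: 146 mm long, 30 mm wide, sunk 5 mm into a deck (top z = 11). A like trough at x = +22 holds a fixed edge creaser (a similar tool, 25 mm high), its point towards the case's -y.
- lid_seat (a point): Centre of the top of the near wall, at x = -84, z = 36 mm in the case's frame. The wall's top (x -90 to -78) and the ledges inside both side walls (|y| 73 to 83) are level at z = 36 mm: the lid lies on them. Two 8 mm steel lift pins at x = -84, y = +55 and -55 stand 6 mm proud of the wall.
- lid_stop (a point): Middle of the near face of the cross rail under the flap, at x = 52, z = 40 mm in the case's frame (level with the lid's edge): the stop for the lid's far edge.
- flap (a joint): Hinge of the rear flap, rad: 0 = lying shut, grows as its free edge is lifted. The flap is a plywood leaf 57 (x) x 178 x 5 mm, 0.09 kg, hinged along the back edge of the case; only its weight holds it down. Its free edge (the lip) faces the robot.
- flap_lip (a point): Middle of the lower corner of the flap's free edge, at x = 30, z = 45 mm in the case's frame when shut. The lid lying on the ledges passes under it with 4 mm to spare and reaches 22 mm past it to the stop.
- lid_grip (a point): Centre of the dark wooden rail on the loose front lid (plywood plate 140 (x) x 160 (y) x 5 mm, 0.2 kg, starts flat on the bench). The rail is solid, 14 mm thick (x), 76 mm long (y), 30 mm high above the plate. This point is 20 mm above the plate's underside. Axes: x to the far edge (the one to tuck), z up; with the lid home they agree with the case's.
- lid_nose (a point): Middle of the lid's far edge, on its underside: x = +93, z = -20 mm from the rail's centre; axes as for the lid.
- lid_front (a point): Middle of the lid's near edge, on its underside: x = -47, z = -20 mm from the rail's centre; axes as for the lid.
- awl_mid (a point): Centre of the loose round awl (wooden handle, steel point), 133 mm long along y, 25 mm thick (grip it as 20 mm wide across x, 22 mm high), 50 g, lying on the bench; this point is 11 mm above what it lies on. y points from the steel point to the handle's end, z up. It does not roll.
- awl_point (a point): On the awl's axis, 60 mm from its centre towards the steel point.
- awl_butt (a point): On the awl's axis, 60 mm from its centre towards the handle's end.
- pin_l (a joint): Left lift pin, in m: 0 = up (6 mm proud), 0.006 = pressed level with the near wall. A spring pushes it up: 3 N when up, 5 N when level; it rises again when let go.
- pin_r (a joint): Right lift pin, likewise.
- spool: Bystander: spool of waxed thread, 52 mm wide, 86 mm high, origin under its foot.
- wax: Bystander: block of wax, 36 x 56 x 22 mm, origin on its underside.
- hammer: Bystander: mallet lying on its side, 254 mm long, 49 mm high, origin on its underside.

How it is judged:
By the outcome, as a careful person would: the job done as asked, in the order asked, and still so for the second after the job is handed in, while the arm keeps its last pose, push and grip.
It also fails if it takes over 58 s, if anything falls off the work surface, if the arm or the gripper's body presses on something with over 40 N, if the wrist force passes 120 N, or if a joint passes its speed limit or range.

ROBOT

A 6-joint arm with a two-finger parallel gripper is mounted at the origin on the work surface; the furniture and walls round the work are solid. World frame = base frame: x ahead of the robot, y to its left, z up, the work surface at z = 0. Lengths are in m, angles in rad, forces in N, time in s.
With the tool pointing down it reaches from about 0.35 to 0.975 m from the base axis. Payload 4.9 kg.
Tool frame: the origin (TCP) lies between the finger pads; the fingertips stand 17 mm ahead of it and the grasp point (between the pads) lies 2 mm behind it; z points along the fingers, y is the direction in which the jaws open and shut (so a half turn about z gives the same grasp; the last joint's range is limited). The gripper opens to 85 mm and grips with 20 to 120 N. Pads are 22 mm wide; open, the fingers measure 114 mm over their backs; the gripper's body (76 mm by 85 mm) begins 54 mm behind the grasp point. The pads swing forward as they close: fully open they stand 13 mm farther back than shut.
Start: joints at [-1.346, 0.053, 1.613, -0, 1.476, -0.119], TCP at [0.211, -0.588, 0.226] pointing down, gripper open.
Joint ranges: [-3.01, 3.01], [-1.01, 2.22], [0.06, 2.58], [-1.02, 4.17], [0.09, 2.62], [-3.14, 3.14]. Speed limits (rad/s): [2.57, 2.57, 3.14, 3.14, 3.14, 3.14].

INTERFACE

Orientations are given as a unit quaternion [w, x, y, z].
In Python, from plant import state, grab_frame, camera_model, job_done, find_in, silhouettes, landmark_of gives the robot as it stands.
- The arm moves only by the shell command python3 -m crank 'ROWS'. ROWS is JSON, a list of rows, each an object with "angular": the turn, a rotation vector about the tool's x, y, z each as a share of 5 degrees, from -1 to 1, a list of three; "delta_pos": the shift along the tool's x, y, z each as a share of 3 cm, from -1 to 1, a list of three; "gripper": the opening, from 0 (shut) to 1 (fully open). In form: [{"angular": [ax, ay, az], "delta_pos": [tx, ty, tz], "gripper": gripper}, ...]. A call has 1 to 12 rows; each row shifts and turns the commanded pose from where the row before left it, along the tool's axes as they then stand; what a row does not reach is not made up. A row lasts 1/8 s, in which the tool goes at most 62.5 mm and 10.7 degrees, less where a joint would pass 70% of its speed; a pose out of reach is approached as far as the arm can. A call with a number of a shift or a turn outside -1 to 1 is refused whole. A call with a gripper value outside its range is refused whole. The fingers move at their own pace and stop on an object; the grip force is fixed at half the most. Time passes only in rows, so rows that do not move let the fingers close. It gives the time, the measured TCP pose, the force and the opening at its end, in the units of the state.
- state(): the state, without advancing time (a new reading comes with each control period).
- grab_frame(name): name is "side" or "top" or "wrist"; returns the picture (480x640x3 uint8, red, green, blue); there is no depth.
- camera_model(name): a dict with "camera_matrix" (3x3 intrinsics, pixels), "dist_coeffs" ([k1, k2, p1, p2, k3] as OpenCV has them; the pictures are not rectified), "rvec" (rotation vector, rad) and "tvec" (3), from world to camera coordinates, as OpenCV has them; the wrist camera has in their place "mount" (4x4, takes a point from camera to tool coordinates, whose origin is the TCP and whose axes are the flange's). Camera axes: x right, y down, z forward; pixel columns grow to the right and rows downward; lengths in m; the calibration is good to about 2 mm. A picture is of the moment at which its call begins: read the wrist's pose just before it. camera_model takes no time and is no camera call.
- job_done(): hands the job in, once; it reports no verdict.
Trained networks look in the newest picture that a camera, given by its name, has taken for a name from the list of things; names that differ only in an ending like _2 or _b are one class to them, and where a whole thing is asked for, a point or a joint stands for the part that bears it (a point fixed in the world has none). Each returns a list of dicts, best first, with "conf" (0 to 1); they miss things now and then, are a little off and sometimes report something else, mostly with a low value. They report only what shows in the picture. A call takes as long as a camera call.
- find_in(camera, target): "bbox" ([left, top, right, bottom] in pixels, round what is visible of it).
- silhouettes(camera, target): "mask" (480x640 bool, what is visible of it) and "bbox" ([left, top, right, bottom] in pixels, round what is visible of it).
- landmark_of(camera, target): "pixel" ([column, row] in pixels: a listed point, or the origin of a listed thing).
The state is a dict: "time": time; "joint_pos": joint angles; "joint_vel": joint speeds; "joint_efforts": joint torques, N m; "tool_pos": TCP position; "tool_rot": TCP orientation; "contact_force": force on the tool from outside, world axes, zero at the start; "ft_torque": the same for the moment, N m; "gripper_width": opening from 0.0 (shut) to 1.0 (fully open).
Only numpy, scipy, OpenCV 4.12 (cv2) and the standard library are available. Lean on these libraries where they do the work, as an engineer would, in place of code of your own. Each camera call takes 0.05 s, during which the arm holds its last target.

## Working session

There is one attempt and no reset: what is moved stays moved. The work goes in short steps, Python scripts to look and compute and a shell command to move; the robot and the scene stay as the last step left them, time stands still between calls to the robot, and variables do not carry over. Pictures are saved under pics/ and viewed, and the job is handed in when it is done.

```bash
ls; mkdir -p pics
cat > h.py <<'E'
import numpy as np, cv2
from plant import *
from scipy.spatial.transform import Rotation as R
def cam(n, st=None):
    m=camera_model(n); K=np.array(m["camera_matrix"]); d=np.array(m["dist_coeffs"])
    if "rvec" in m:
        Rm=cv2.Rodrigues(np.array(m["rvec"],float))[0]; t=np.array(m["tvec"],float).ravel()
    else:
        T=np.array(m["mount"]); st=st or state()
        q=st["tool_rot"]; W=np.eye(4); W[:3,:3]=R.from_quat([q[1],q[2],q[3],q[0]]).as_matrix(); W[:3,3]=st["tool_pos"]
        C=W@T; Rm=C[:3,:3].T; t=-Rm@C[:3,3]
    return K,d,Rm,t
def pix2z(c,px,z):
    K,d,Rm,t=c
    u=cv2.undistortPoints(np.array(px,float).reshape(-1,1,2),K,d).reshape(-1,2)
    o=-Rm.T@t; out=[]
    for a in u:
        r=Rm.T@np.array([a[0],a[1],1]); out.append(o+r*(z-o[2])/r[2])
    return np.array(out)
def proj(c,P):
    K,d,Rm,t=c
    return cv2.projectPoints(np.array(P,float).reshape(-1,1,3),cv2.Rodrigues(Rm)[0],t,K,d)[0].reshape(-1,2)
def save(img,n): cv2.imwrite("pics/"+n,cv2.cvtColor(img,cv2.COLOR_RGB2BGR))
E
python3 - <<'E'
from h import *
s=state(); print(s["time"],s["tool_pos"],s["tool_rot"],s["contact_force"])
for n in ["top","side","wrist"]:
    save(grab_frame(n),n+"0.png")
Z={"awl_mid":.011,"awl_point":.011,"awl_butt":.011,"lid_grip":.02,"lid_nose":0,"lid_front":0,"case":0,"awl_trough":.006,"lid_seat":.036,"lid_stop":.04,"flap_lip":.045,"spool":0,"wax":0,"hammer":0}
for n in ["top","side"]:
    c=cam(n); print(n, -c[2].T@c[3])
    for k,z in Z.items():
        for r in landmark_of(n,k)[:2]:
            print(n,k,np.round(r["conf"],2),np.round(r["pixel"],1),np.round(pix2z(c,r["pixel"],z)[0],4))
print(state()["time"])
E
```

```text
pics
0.0 [ 0.21053939 -0.58781399  0.22477365] [-1.00218372e-03  9.85261259e-01  1.71053338e-01 -5.79207307e-05] [-0.610221   -0.10792494  0.50308204]
top [4.14073394e-01 9.27788858e-04 1.10383283e+00]
top awl_mid 0.56 [450.9 287.1] [ 0.48   -0.2714  0.011 ]
top awl_point 0.89 [477.3 300.1] [ 0.4527 -0.3282  0.011 ]
top awl_butt 0.85 [425.4 274.6] [ 0.5062 -0.2168  0.011 ]
top lid_grip 0.64 [166.6 300.7] [0.4428 0.3308 0.02  ]
top lid_grip 0.25 [402.4 197.6] [ 0.6709 -0.1678  0.02  ]
top lid_nose 0.57 [178.4 254.2] [0.5445 0.3157 0.    ]
top lid_front 0.66 [166.9 322. ] [0.3978 0.3343 0.    ]
top case 0.78 [302.6 278.5] [0.4958 0.0445 0.    ]
top awl_trough 0.69 [303.  297.3] [0.4555 0.0427 0.006 ]
top lid_seat 0.56 [297.2 319.1] [0.4096 0.0528 0.036 ]
top lid_stop 0.86 [304.9 250.3] [0.5514 0.0392 0.04  ]
top flap_lip 0.9 [306.3 263. ] [0.5245 0.0357 0.045 ]
top spool 0.89 [402.  196.4] [ 0.6783 -0.17    0.    ]
top wax 0.79 [349.8 183.6] [ 0.7054 -0.0554  0.    ]
top hammer 0.76 [178.8 198.9] [0.6674 0.3215 0.    ]
side [0.14525756 0.96940838 0.75822725]
side awl_mid 0.69 [379.7 20
[... 456 characters left out ...]
62.8] [0.3984 0.3307 0.    ]
side case 0.58 [338.9 267.3] [0.4877 0.0299 0.    ]
side case 0.19 [382.8 209.8] [ 0.4747 -0.2851  0.    ]
side awl_trough 0.95 [352.  271.3] [0.4501 0.0386 0.006 ]
side awl_trough 0.29 [212.6 318.5] [0.6626 0.3216 0.006 ]
side lid_seat 0.82 [363.2 266.3] [0.4207 0.0462 0.036 ]
side lid_seat 0.69 [348.  270.8] [0.4471 0.0779 0.036 ]
side lid_stop 0.77 [321.  245.4] [0.5436 0.0149 0.04  ]
side lid_stop 0.63 [350.8 273. ] [0.4365 0.0879 0.04  ]
side flap_lip 0.66 [326.5 252. ] [0.5175 0.0416 0.045 ]
side spool 0.79 [306.8 211.7] [ 0.6717 -0.1778  0.    ]
side wax 0.52 [277.1 230.2] [ 0.7036 -0.0534  0.    ]
side hammer 0.88 [213.  318.8] [0.6654 0.3168 0.    ]
1.55
```

View pics/top0.png

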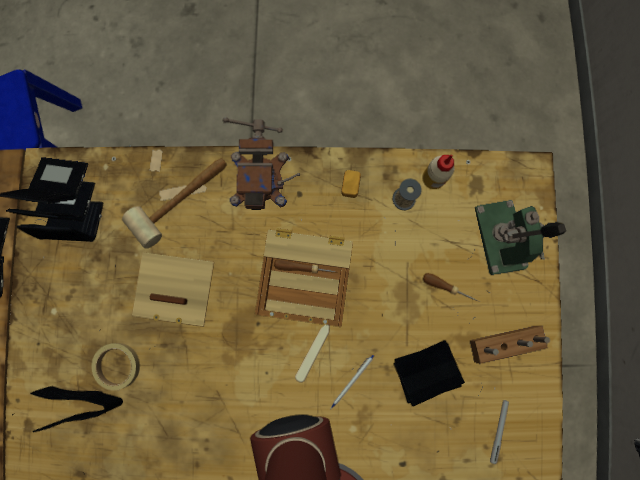

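View pics/side0.png

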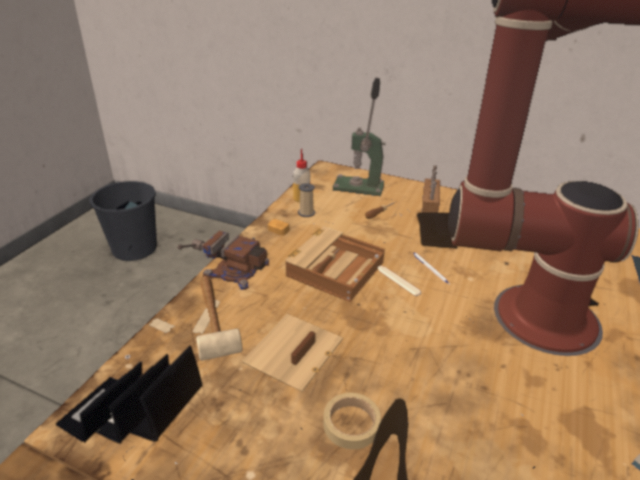

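View pics/wrist0.png

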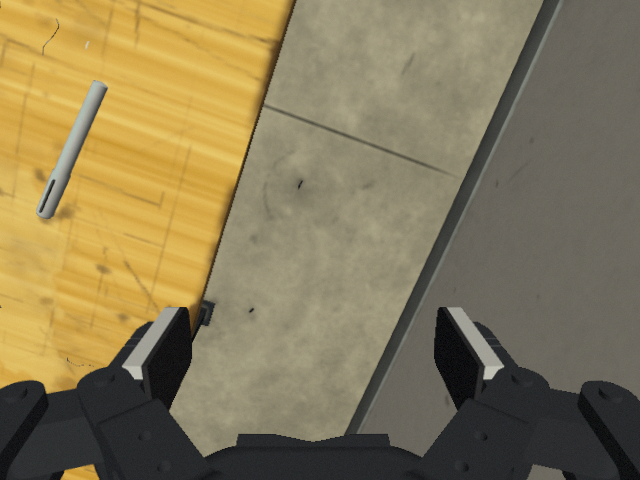

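The top view shows the awl at about (450,287), the lid at (173,288), the case at (305,278) and the creaser at (310,267), pointing right. I'll move above the awl and refine with the wrist camera.

```bash
cat >> h.py <<'E'
def tool():
    s=state(); q=s["tool_rot"]
    return np.array(s["tool_pos"]),R.from_quat([q[1],q[2],q[3],q[0]]).as_matrix()
def plan(pos,yaw_y_deg,pitch=0):
    """tool y along yaw, z down; prints rotation (units of 5deg, about current tool axes), then shift units in final axes and current axes"""
    p,Rm=tool(); a=np.radians(yaw_y_deg)
    y=np.array([np.cos(a),np.sin(a),0]); z=np.array([0,0,-1.]); x=np.cross(y,z)
    T=np.stack([x,y,z],1)
    if pitch: T=R.from_rotvec(np.radians(pitch)*np.array([-np.sin(a),np.cos(a),0])).as_matrix()@T
    rv=np.degrees(R.from_matrix(Rm.T@T).as_rotvec())/5
    d=np.array(pos)-p
    print("t",state()["time"],"at",np.round(p,4),"rot units",np.round(rv,2),"shift(final)",np.round(T.T@d/.03,2),"shift(cur)",np.round(Rm.T@d/.03,2))
E
python3 - <<'E'
from h import *
plan([0.46,-0.25,0.22],-25.7)
print(camera_model("wrist")["mount"])
E
```

```text
t 1.55 at [ 0.2107 -0.5884  0.226 ] rot units [ 0.    0.   -8.92] shift(final) [13.77  2.6   0.2 ] shift(cur) [11.63 -7.82  0.2 ]
[[ 3.23406170e-04 -9.56249106e-01 -2.92553487e-01  7.31845962e-02]
 [ 9.99999948e-01  3.14215151e-04  7.84068445e-05  5.91573937e-04]
 [ 1.69482634e-05 -2.92553497e-01  9.56249157e-01 -1.48505889e-01]
 [ 0.00000000e+00  0.00000000e+00  0.00000000e+00  1.00000000e+00]]
```

```bash
python3 -m crank '[{"angular":[0,0,-0.99],"delta_pos":[1,-0.66,0],"gripper":1},{"angular":[0,0,-0.99],"delta_pos":[1,-0.58,0],"gripper":1},{"angular":[0,0,-0.99],"delta_pos":[1,-0.5,0],"gripper":1},{"angular":[0,0,-0.99],"delta_pos":[1,-0.4,0],"gripper":1},{"angular":[0,0,-0.99],"delta_pos":[1,-0.3,0],"gripper":1},{"angular":[0,0,-0.99],"delta_pos":[1,-0.2,0],"gripper":1},{"angular":[0,0,-0.99],"delta_pos":[1,-0.1,0],"gripper":1},{"angular":[0,0,-0.99],"delta_pos":[1,0,0],"gripper":1},{"angular":[0,0,-0.99],"delta_pos":[1,0,0],"gripper":1},{"angular":[0,0,0],"delta_pos":[1,0,0],"gripper":1},{"angular":[0,0,0],"delta_pos":[1,0,0],"gripper":1}]'
python3 - <<'E'
from h import *
plan([0.47,-0.26,0.22],-25.7)
E
```

```text
time: 2.92
tool_pos: [0.4, -0.2954, 0.2262]
tool_rot: [0.0, 0.847, 0.532, 0.0]
contact_force: [0.1, 0.2, -0.1]
gripper_width: 0.999
t 2.925 at [ 0.4    -0.2954  0.2262] rot units [ 0.    0.   -0.01] shift(final) [2.08 1.59 0.21] shift(cur) [2.08 1.59 0.21]
```

```bash
python3 -m crank '[{"angular":[0,0,0],"delta_pos":[0.7,1,0.5],"gripper":1},{"angular":[0,0,0],"delta_pos":[0.7,1,0.5],"gripper":1},{"angular":[0,0,0],"delta_pos":[0,0,0],"gripper":1}]'
python3 - <<'E'
from h import *
s=state(); save(grab_frame("wrist"),"wrist1.png"); c=cam("wrist",s)
for k in ["awl_mid","awl_point","awl_butt"]:
    for r in landmark_of("wrist",k)[:2]: print(k,round(r["conf"],2),np.round(r["pixel"],1),np.round(pix2z(c,r["pixel"],.011)[0],4))
m=silhouettes("wrist","awl_mid")[0]; print(m["conf"],m["bbox"]); 
ys,xs=np.nonzero(m["mask"]); i=np.random.default_rng(0).permutation(len(xs))[:3000]
P=pix2z(c,np.stack([xs,ys],1)[i],.011)[:,:2]; mu=P.mean(0); w,v=np.linalg.eigh(np.cov(P.T)); a=v[:,1]; 
if a[1]<0:a=-a
print("mask mean",mu,"yaw of y",np.degrees(np.arctan2(a[1],a[0])))
t=(P-mu)@a; n=(P-mu)@np.array([a[1],-a[0]]); print(t.min(),t.max(),n.min(),n.max()); mid=mu+a*(t.min()+t.max())/2; print("mid",mid)
plan([*mid,.024],np.degrees(np.arctan2(a[1],a[0]))-90)
E
```

```text
time: 3.3
tool_pos: [0.4726, -0.2834, 0.1943]
tool_rot: [-0.002, 0.846, 0.533, -0.0]
contact_force: [-0.0, 0.4, -0.0]
gripper_width: 0.997
awl_mid 0.85 [310.1 190.5] [ 0.4733 -0.2746  0.011 ]
awl_point 0.94 [315.  257.7] [ 0.4522 -0.3279  0.011 ]
awl_butt 0.66 [306.7 109.7] [ 0.4981 -0.2172  0.011 ]Traceback (most recent call last):
  File "<stdin>", line 5, in <module>
IndexError: list index out of range
```

View pics/wrist1.png

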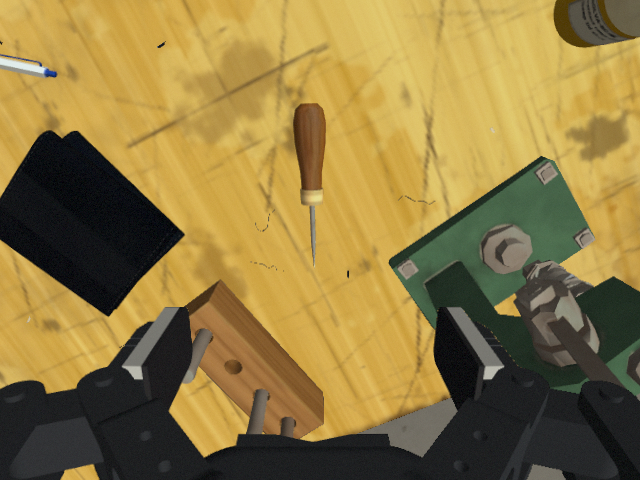

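Run:
```python
from h import *
c=cam("wrist")
e=pix2z(c,[[314,265],[309.5,103],[312,188]],.011); print(np.round(e,4)); a=e[1]-e[0]; print(np.degrees(np.arctan2(a[1],a[0])),np.linalg.norm(a),(e[0]+e[1])/2)
mid=np.array([.4752,-.2725]); u=np.array([.0459,.1107])/.12
g=mid+u*.006; print(g); plan([*g,.025],-22.5)
```

```text
[[ 0.4475 -0.3366  0.011 ]
 [ 0.5018 -0.216   0.011 ]
 [ 0.4749 -0.2761  0.011 ]]
65.75466891127914 0.13228590215223257 [ 0.47468505 -0.27633148  0.011     ]
[ 0.477495 -0.266965]
t 3.55 at [ 0.4715 -0.2851  0.1969] rot units [ 0.01  0.01 -0.66] shift(final) [ 0.64 -0.05  5.73] shift(cur) [ 0.63 -0.09  5.73]
```

```bash
python3 -m crank '[{"angular":[0,0,-0.45],"delta_pos":[0.57,-0.08,1],"gripper":1},{"angular":[0,0,0],"delta_pos":[0,0,1],"gripper":1},{"angular":[0,0,0],"delta_pos":[0,0,1],"gripper":0.8},{"angular":[0,0,0],"delta_pos":[0,0,1],"gripper":0.7},{"angular":[0,0,0],"delta_pos":[0,0,1],"gripper":0.6},{"angular":[0,0,0],"delta_pos":[0,0,0.5],"gripper":0.6},{"angular":[0,0,0],"delta_pos":[0,0,0],"gripper":0.6},{"angular":[0,0,0],"delta_pos":[0,0,0],"gripper":0.6}]'
python3 - <<'E'
from h import *
save(grab_frame("wrist"),"wrist2.png")
plan([.4774,-.269,.025],-23.5)
E
```

```text
time: 4.55
tool_pos: [0.478, -0.2689, 0.0326]
tool_rot: [0.001, 0.836, 0.548, 0.0]
contact_force: [-0.0, 0.8, 0.2]
gripper_width: 0.599
t 4.6 at [ 0.4782 -0.269   0.0328] rot units [ 0.03  0.01 -0.  ] shift(final) [-0.01 -0.02  0.26] shift(cur) [-0.01 -0.02  0.26]
```

View pics/wrist2.png

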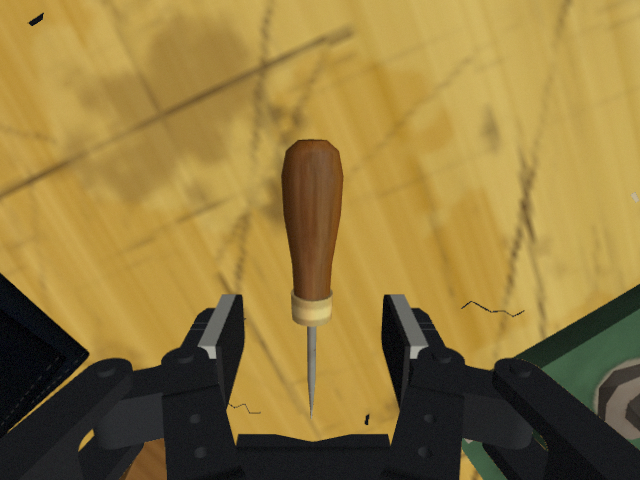

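Awl is centred between the jaws (column ~312, jaws at 243/383). Descend and grip.

```bash
python3 -m crank '[{"angular":[0,0,0],"delta_pos":[0.1,0,0.28],"gripper":0.6},{"angular":[0,0,0],"delta_pos":[0,0,0],"gripper":0},{"angular":[0,0,0],"delta_pos":[0,0,0],"gripper":0},{"angular":[0,0,0],"delta_pos":[0,0,0],"gripper":0},{"angular":[0,0,0],"delta_pos":[0,0,0],"gripper":0},{"angular":[0,0,0],"delta_pos":[0,0,0],"gripper":0}]'
python3 - <<'E'
from h import *
save(grab_frame("wrist"),"wrist3.png")
plan([.4774,-.269,.225],-23.5)
E
```

```text
time: 5.35
tool_pos: [0.4784, -0.2654, 0.0227]
tool_rot: [0.0, 0.836, 0.548, -0.0]
contact_force: [0.8, 0.5, -0.3]
gripper_width: -0.001
t 5.4 at [ 0.4784 -0.2654  0.0227] rot units [ 0.  0. -0.] shift(final) [-0.12  0.02 -6.74] shift(cur) [-0.12  0.02 -6.74]
```

View pics/wrist3.png

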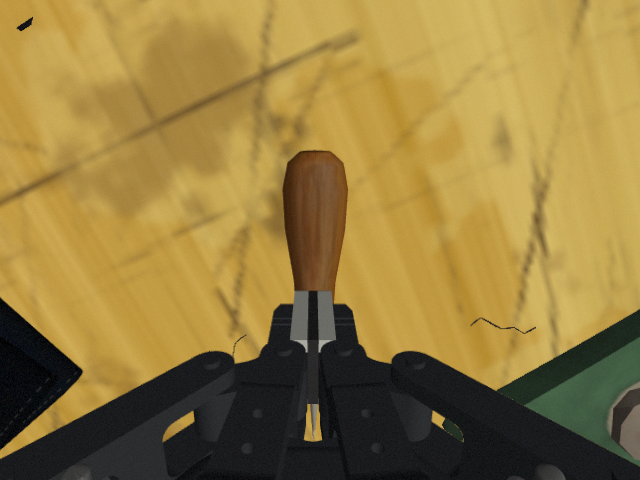

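The jaws shut on nothing but the thin shaft: the pads sit just short of the ferrule. I'll reopen and move 24 mm up the handle.

```bash
python3 -m crank '[{"angular":[0,0,0],"delta_pos":[0,0,0],"gripper":0.6},{"angular":[0,0,0],"delta_pos":[0,0,0],"gripper":0.6},{"angular":[0,0,0],"delta_pos":[0,0,0],"gripper":0.6},{"angular":[0,0,0],"delta_pos":[0,0,0],"gripper":0.6},{"angular":[0,0,0],"delta_pos":[0.4,0,0],"gripper":0.6},{"angular":[0,0,0],"delta_pos":[0.4,0,0],"gripper":0.6},{"angular":[0,0,0],"delta_pos":[0,0,0],"gripper":0.6}]'
python3 - <<'E'
from h import *
save(grab_frame("wrist"),"wrist4.png"); print(state()["gripper_width"])
E
```

```text
time: 6.28
tool_pos: [0.4883, -0.2422, 0.0225]
tool_rot: [-0.0, 0.836, 0.549, -0.0]
contact_force: [-0.1, 0.2, -0.4]
gripper_width: 0.595
0.5983806976936019
```

View pics/wrist4.png

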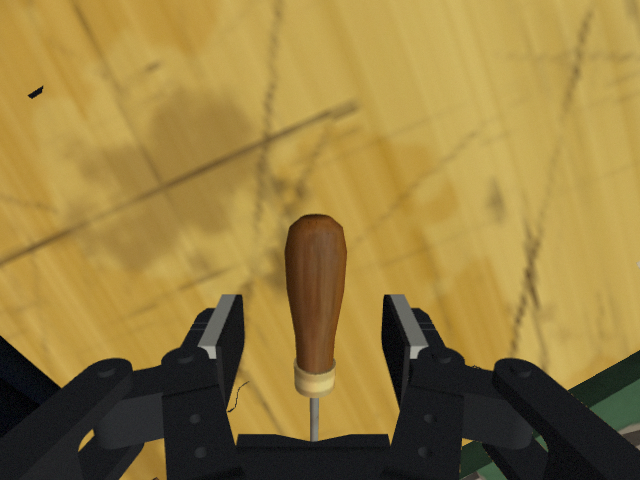

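```bash
python3 -m crank '[{"angular":[0,0,0],"delta_pos":[0,0,-0.1],"gripper":0.6},{"angular":[0,0,0],"delta_pos":[0,0,0],"gripper":0},{"angular":[0,0,0],"delta_pos":[0,0,0],"gripper":0},{"angular":[0,0,0],"delta_pos":[0,0,0],"gripper":0},{"angular":[0,0,0],"delta_pos":[0,0,0],"gripper":0},{"angular":[0,0,0],"delta_pos":[0,0,-1],"gripper":0},{"angular":[0,0,0],"delta_pos":[0,0,-1],"gripper":0},{"angular":[0,0,0],"delta_pos":[0,0,-1],"gripper":0},{"angular":[0,0,0],"delta_pos":[0,0,0],"gripper":0}]'
python3 - <<'E'
from h import *
save(grab_frame("wrist"),"wrist5.png"); print(state()["gripper_width"])
# case estimate from both views
s0=[.496,.0445]
plan([0.4555,.0427,.12],-5.5)
E
```

```text
time: 7.45
tool_pos: [0.4897, -0.2446, 0.1187]
tool_rot: [0.003, 0.836, 0.548, 0.001]
contact_force: [-0.1, -0.4, -0.8]
gripper_width: -0.001
-0.00293848553294794
t 7.5 at [ 0.4885 -0.2438  0.1166] rot units [ 0.03  0.01 -3.6 ] shift(final) [ 9.4  -2.01 -0.11] shift(cur) [ 8.32 -4.82 -0.13]
```

View pics/wrist5.png

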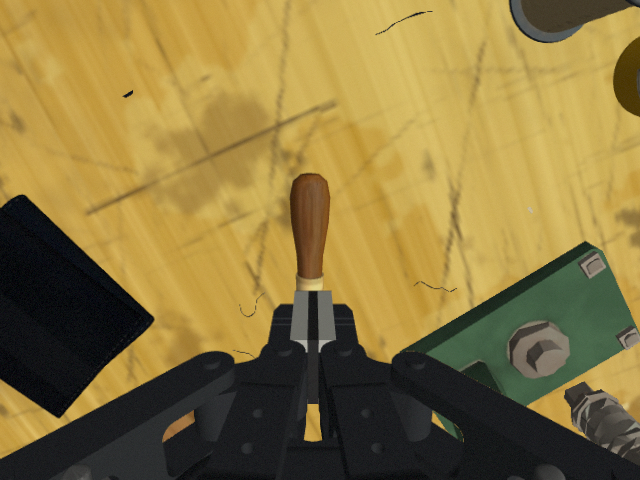

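```bash
python3 - <<'E'
from h import *
s=state(); save(grab_frame("wrist"),"wrist6.png"); c=cam("wrist",s)
for k in ["awl_mid","awl_point","awl_butt"]:
    for r in landmark_of("wrist",k)[:2]: print(k,round(r["conf"],2),np.round(r["pixel"],1),np.round(pix2z(c,r["pixel"],.011)[0],4))
print("butt end", pix2z(c,[[310,174],[312,290]],.011))
p,Rm=tool(); print(proj(c,[p,p+Rm@[0,0,.017],p-Rm@[0,0,.002]]))
print(s["joint_pos"])
save(grab_frame("side"),"side6.png")
E
python3 -c "
import cv2
i=cv2.imread('pics/side6.png')[150:330,280:500]; cv2.imwrite('pics/side6c.png',cv2.resize(i,None,fx=3,fy=3,interpolation=2))"
```

```text
awl_mid 0.73 [311.6 278.9] [ 0.4735 -0.2758  0.011 ]
awl_butt 0.74 [309.7 183.6] [ 0.4976 -0.2176  0.011 ]
butt end [[ 0.50009261 -0.2123051   0.011     ]
 [ 0.47059453 -0.28315933  0.011     ]]
[[309.25785857 298.08480331]
 [309.33734536 280.91386644]
 [309.24752288 300.32613168]]
[-5.99205892e-01 -4.33519581e-02  1.89793579e+00 -4.43918990e-05
  1.28459702e+00 -1.88973909e-01]
```

View pics/side6c.png

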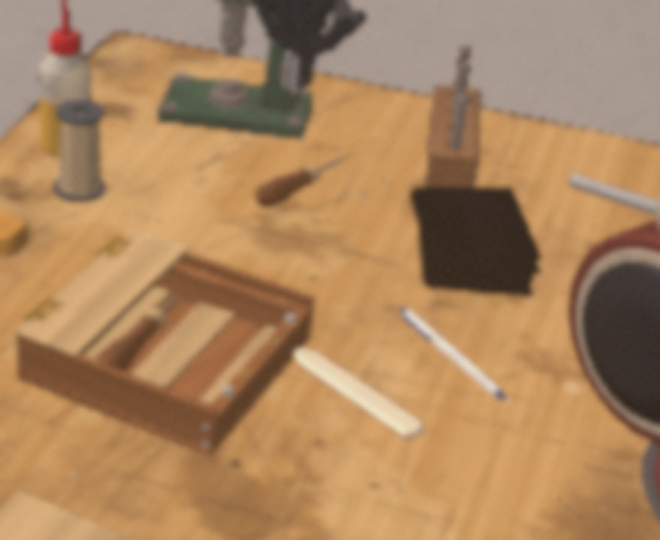

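```bash
python3 - <<'E'
from h import *
c=cam("wrist"); f=c[0][0,0]; print(c[0])
z=f*.051/140; y=(295-c[0][1,2])/f*z
m=np.array(camera_model("wrist")["mount"]); print(z,(m@[0,y,z,1]))
E
python3 -c "
import cv2
for n in ['wrist4','wrist3']:
  i=cv2.imread('pics/%s.png'%n)[130:480,170:460]; cv2.imwrite('pics/%sc.png'%n,cv2.resize(i,None,fx=1.7,fy=1.7,interpolation=2))"
```

```text
[[419.9983977    0.         312.58912005]
 [  0.         419.9983977  234.00403784]
 [  0.           0.           1.        ]]
0.1529994163051633 [ 7.19967703e-03 -6.23274787e-04 -8.69922666e-03  1.00000000e+00]
```

View pics/wrist3c.png

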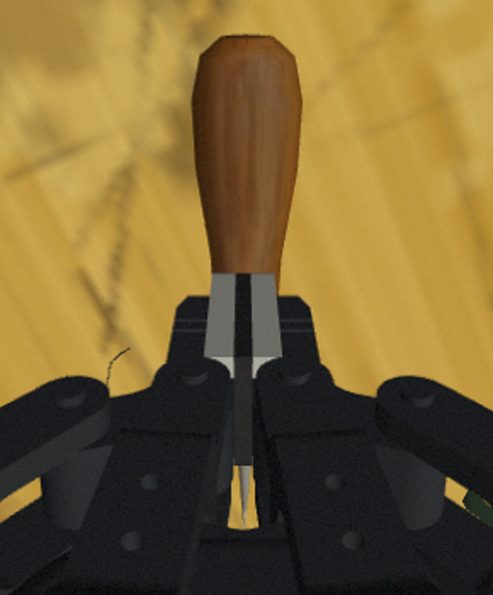

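View pics/wrist4c.png

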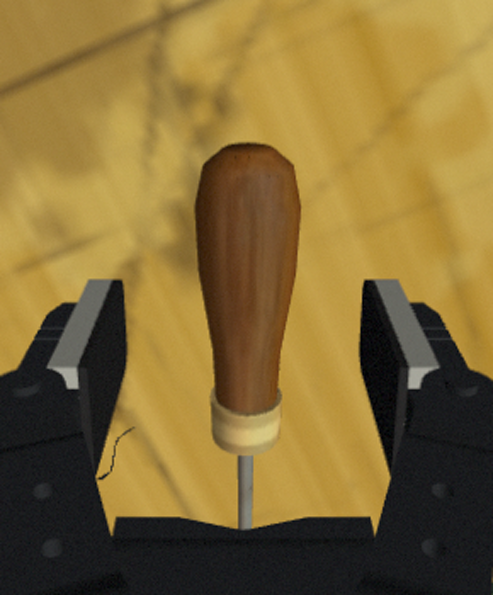

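Run:
```python
from h import *
def C(pos,q): return cam("wrist",{"tool_pos":pos,"tool_rot":q})
c1=C([0.4715,-0.2851,0.1969],[0,.846,.533,0])
c4=C([0.4883,-0.2422,0.0225],[0,.836,.549,0])
c2=C([0.4782,-0.269,0.0328],[0,.836,.548,0])
c6=C([0.4885,-0.2438,0.1166],[0,.836,.548,0])
for n,c,p in [("1",c1,[[310,104],[312,205],[314,265]]),("2",c2,[[313,140],[312,325],[311,416]]),("4",c4,[[316,214],[315,396]]),("6",c6,[[310,174],[311,290]])]:
    e=pix2z(c,p,.011); print(n,np.round(e[:,:2],4).tolist(),np.round(np.linalg.norm(e-e[0],axis=1),4), "cam", -c[2].T@c[3])
for z in (0,.005,.017): print(z,[proj(c4,[np.array([0.4883,-0.2422,0.0225])+R.from_quat([.836,.549,0,0]).as_matrix()@[x,w,z] for x in (-.011,.011) for w in (-.0255,.0255)]).round().tolist()])
```

```text
1 [[0.5014, -0.2165], [0.4686, -0.2886], [0.4476, -0.3365]] [0.     0.0792 0.1315] cam [ 0.50252327 -0.21878847  0.34540479]
2 [[0.5018, -0.2136], [0.4685, -0.289], [0.4478, -0.3354]] [0.     0.0824 0.1332] cam [ 0.50681243 -0.20161312  0.18130479]
4 [[0.5019, -0.2127], [0.4677, -0.291]] [0.     0.0854] cam [ 0.51679969 -0.17476537  0.17100479]
6 [[0.4999, -0.2122], [0.4698, -0.2827]] [0.     0.0767] cam [ 0.51711243 -0.17641312  0.26510479]
0 [[[250.0, 327.0], [378.0, 327.0], [247.0, 276.0], [381.0, 276.0]]]
0.005 [[[252.0, 321.0], [376.0, 321.0], [249.0, 271.0], [379.0, 271.0]]]
0.017 [[[256.0, 308.0], [372.0, 308.0], [253.0, 260.0], [375.0, 260.0]]]
```

View pics/side6.png

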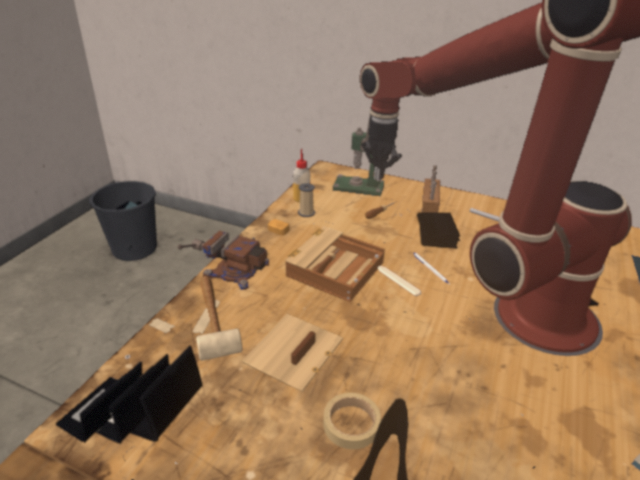

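```bash
python3 - <<'E'
from h import *
c=cam("side"); p,Rm=tool(); print(p, proj(c,[p+Rm@[0,0,z] for z in (-.1,-.05,0,.017)]).round(1).tolist())
E
python3 -c "
import cv2
i=cv2.imread('pics/side6.png')[60:240,300:520]; cv2.imwrite('pics/side6d.png',cv2.resize(i,None,fx=3.5,fy=3.3,interpolation=2))"
```

```text
[ 0.48700019 -0.24275581  0.11382633] [[380.7, 146.9], [379.1, 164.0], [377.6, 180.5], [377.1, 185.9]]
```

View pics/side6d.png

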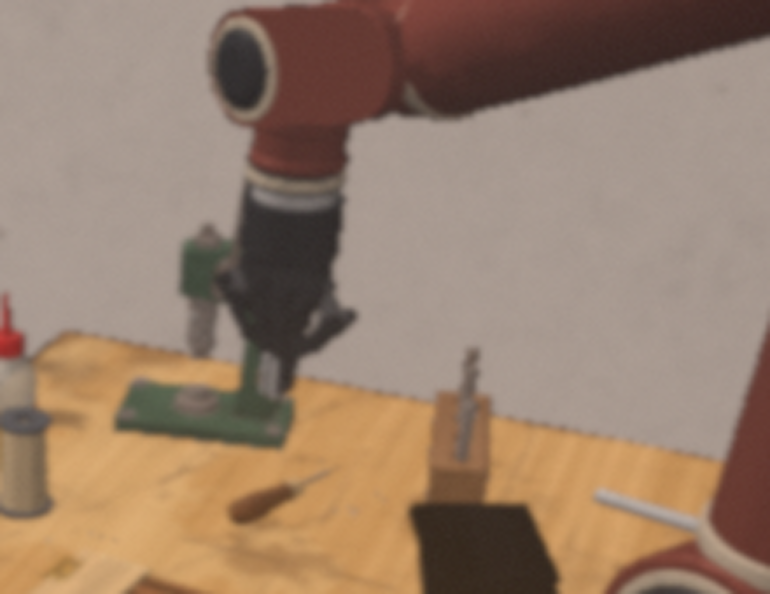

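Both the wrist picture (pad tips at row ~293, not the ~262 that a 17 mm reach predicts) and the side view (tip at row ~180, where the TCP projects) suggest the tips sit about 20 mm higher than I assumed, so the jaws closed above the awl. I'll go down in small steps, watching the force.

```bash
python3 - <<'E'
from h import *
plan([.4861,-.2509,.020],-23.5)
E
python3 -m crank '[{"angular":[0,0,0],"delta_pos":[-0.2,0,0],"gripper":0.6},{"angular":[0,0,0],"delta_pos":[0,0,0],"gripper":0.6},{"angular":[0,0,0],"delta_pos":[0,0,1],"gripper":0.6},{"angular":[0,0,0],"delta_pos":[0,0,1],"gripper":0.6},{"angular":[0,0,0],"delta_pos":[0,0,1],"gripper":0.6},{"angular":[0,0,0],"delta_pos":[0,0,0.15],"gripper":0.6},{"angular":[0,0,0],"delta_pos":[0,0,0],"gripper":0.6}]'
python3 - <<'E'
from h import *
s=state(); save(grab_frame("wrist"),"wrist7.png"); save(grab_frame("side"),"side7.png")
plan([.4861,-.2509,.020],-23.5)
c=cam("side"); p,Rm=tool(); print(p, proj(c,[p+Rm@[0,0,z] for z in (-.05,0,.017)]).round(1).tolist())
import cv2
i=cv2.imread('pics/side7.png')[110:230,320:440]; cv2.imwrite('pics/side7d.png',cv2.resize(i,None,fx=5,fy=5,interpolation=2))
E
```

```text
t 7.75 at [ 0.487  -0.2428  0.1138] rot units [-0.03 -0.01 -0.  ] shift(final) [-0.26  0.08  3.13] shift(cur) [-0.26  0.09  3.13]
time: 8.62
tool_pos: [0.4858, -0.249, 0.0215]
tool_rot: [0.0, 0.836, 0.548, 0.0]
contact_force: [0.2, -0.6, 0.2]
gripper_width: 0.602
t 8.725 at [ 0.4866 -0.2496  0.0227] rot units [ 0.03  0.01 -0.  ] shift(final) [-0.05  0.    0.09] shift(cur) [-0.05  0.    0.09]
[ 0.4865829  -0.24962435  0.02274353] [[377.3, 192.5], [375.8, 207.8], [375.3, 212.8]]
```

View pics/side7d.png

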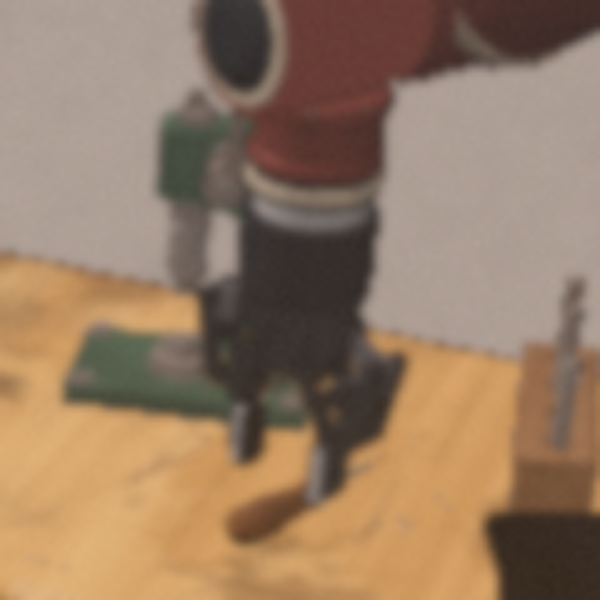

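View pics/wrist7.png

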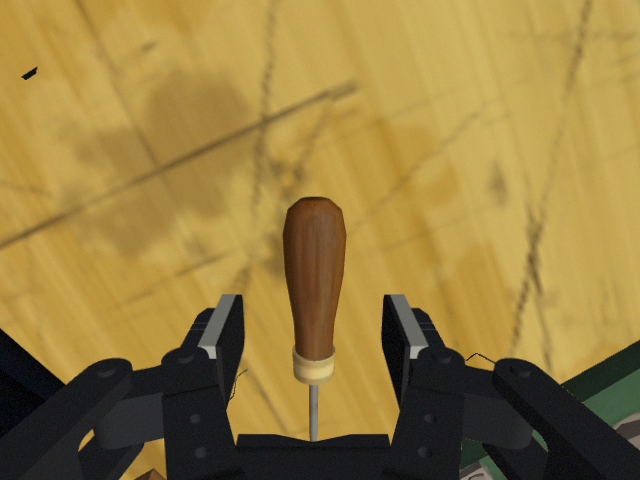

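```bash
python3 -m crank '[{"angular":[0,0,0],"delta_pos":[-0.05,0,0.2],"gripper":0.6},{"angular":[0,0,0],"delta_pos":[0,0,0.2],"gripper":0.6},{"angular":[0,0,0],"delta_pos":[0,0,0],"gripper":0.6},{"angular":[0,0,0],"delta_pos":[0,0,0],"gripper":0.6}]'
python3 - <<'E'
from h import *
s=state(); save(grab_frame("side"),"side8.png");save(grab_frame("wrist"),"wrist8.png")
c=cam("side"); p,Rm=tool(); print(p, proj(c,[p+Rm@[0,0,z] for z in (-.05,0,.017)]).round(1).tolist())
i=cv2.imread('pics/side8.png')[150:230,340:420]; i=cv2.resize(i,None,fx=5,fy=5,interpolation=2)
j=cv2.resize(cv2.imread('pics/wrist8.png'),None,fx=.62,fy=.62)[:,:390]; i[:298,0:0]; 
o=np.zeros((400,800,3),np.uint8); o[:,:400]=i; o[:298,405:795]=j; cv2.imwrite('pics/c8.png',o)
E
```

```text
time: 9.22
tool_pos: [0.4848, -0.2502, 0.009]
tool_rot: [-0.0, 0.836, 0.548, -0.0]
contact_force: [-0.0, -0.3, -0.4]
gripper_width: 0.596
[ 0.4850333  -0.25028006  0.00924436] [[377.5, 196.7], [376.0, 211.8], [375.5, 216.8]]
```

View pics/c8.png

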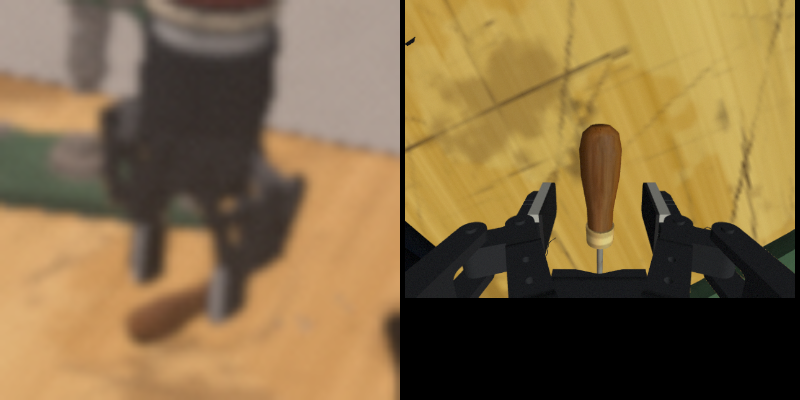

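```bash
python3 -m crank '[{"angular":[0,0,0],"delta_pos":[0,0,0.14],"gripper":0.6},{"angular":[0,0,0],"delta_pos":[0,0,0.14],"gripper":0.6},{"angular":[0,0,0],"delta_pos":[0,0,0],"gripper":0.6},{"angular":[0,0,0],"delta_pos":[0,0,0],"gripper":0.3},{"angular":[0,0,0],"delta_pos":[0,0,0],"gripper":0},{"angular":[0,0,0],"delta_pos":[0,0,0],"gripper":0},{"angular":[0,0,0],"delta_pos":[0,0,0],"gripper":0},{"angular":[0,0,0],"delta_pos":[0,0,0],"gripper":0},{"angular":[0,0,0],"delta_pos":[0,0,0],"gripper":0}]'
python3 - <<'E'
from h import *
s=state(); save(grab_frame("side"),"side9.png");save(grab_frame("wrist"),"wrist9.png")
print(s["tool_pos"],s["contact_force"],s["gripper_width"])
i=cv2.imread('pics/side9.png')[150:230,340:420]; i=cv2.resize(i,None,fx=5,fy=5,interpolation=2)
j=cv2.resize(cv2.imread('pics/wrist9.png'),None,fx=.62,fy=.62)[:,:390]; i[:298,0:0]; 
o=np.zeros((400,800,3),np.uint8); o[:,:400]=i; o[:298,405:795]=j; cv2.imwrite('pics/c9.png',o)
E
```

```text
time: 10.45
tool_pos: [0.4852, -0.2504, 0.0011]
tool_rot: [0.0, 0.836, 0.548, 0.0]
contact_force: [-1.1, -0.1, 2.5]
gripper_width: 0.228
[ 0.48522066 -0.25042105  0.00105846] [-1.06717804 -0.14004589  2.4719941 ] 0.2281904026569626
```

View pics/c9.png

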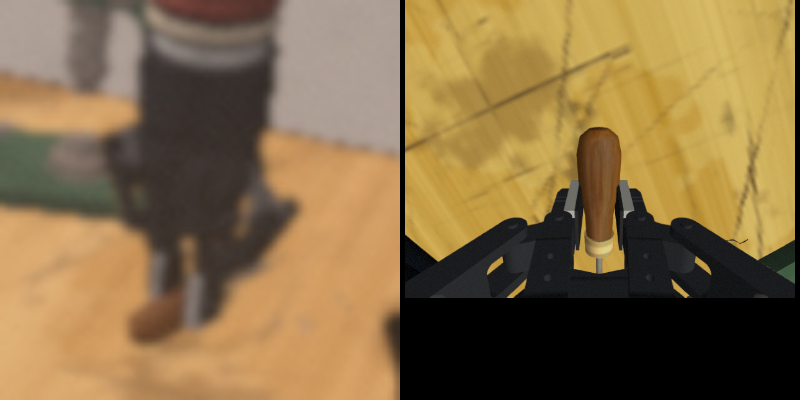

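Gripped: opening 0.228 ≈ 19.4 mm. Lift and carry towards the case.

```bash
python3 -m crank '[{"angular":[0,0,0],"delta_pos":[0,0,-1],"gripper":0},{"angular":[0,0,0],"delta_pos":[0,0,-1],"gripper":0},{"angular":[0,0,0],"delta_pos":[0,0,-1],"gripper":0},{"angular":[0,0,0],"delta_pos":[0,0,-1],"gripper":0},{"angular":[0,0,0],"delta_pos":[0,0,-1],"gripper":0},{"angular":[0,0,-0.9],"delta_pos":[0.7,-0.3,0],"gripper":0},{"angular":[0,0,-0.9],"delta_pos":[1,-0.3,0],"gripper":0},{"angular":[0,0,-0.9],"delta_pos":[1,-0.3,0],"gripper":0},{"angular":[0,0,-0.9],"delta_pos":[1,-0.2,0],"gripper":0},{"angular":[0,0,0],"delta_pos":[1,-0.2,0],"gripper":0},{"angular":[0,0,0],"delta_pos":[1,-0.2,0],"gripper":0},{"angular":[0,0,0],"delta_pos":[1,0,0],"gripper":0}]'
python3 - <<'E'
from h import *
save(grab_frame("wrist"),"wrist10.png"); print(state()["gripper_width"])
plan([0.4555,.0427,.15],-5.5)
E
```

```text
time: 12.05
tool_pos: [0.48, -0.0423, 0.1497]
tool_rot: [-0.001, 0.74, 0.672, -0.001]
contact_force: [0.6, 0.1, -0.3]
gripper_width: 0.226
0.22546632251085588
t 12.1 at [ 0.4803 -0.0395  0.1497] rot units [-0.02 -0.03  0.02] shift(final) [ 2.65 -1.08 -0.01] shift(cur) [ 2.65 -1.08 -0.  ]
```

View pics/wrist10.png

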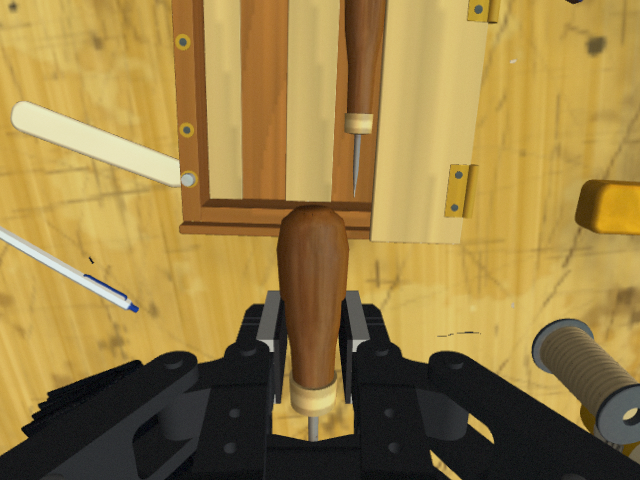

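```bash
python3 -m crank '[{"angular":[0,0,0],"delta_pos":[1,-0.4,0],"gripper":0},{"angular":[0,0,0],"delta_pos":[1,-0.4,0],"gripper":0},{"angular":[0,0,0],"delta_pos":[0.6,-0.3,0],"gripper":0},{"angular":[0,0,0],"delta_pos":[0,0,0],"gripper":0},{"angular":[0,0,0],"delta_pos":[0,0,0],"gripper":0}]'
python3 - <<'E'
from h import *
s=state(); save(grab_frame("wrist"),"wrist11.png"); c=cam("wrist",s); print(s["tool_pos"],s["tool_rot"])
for k,z in {"awl_trough":.006,"lid_seat":.036,"lid_stop":.04,"flap_lip":.045,"case":0}.items():
    for r in landmark_of("wrist",k)[:2]: print(k,round(r["conf"],2),np.round(r["pixel"],1),np.round(pix2z(c,r["pixel"],z)[0],4))
E
```

```text
time: 12.72
tool_pos: [0.4557, 0.0368, 0.1504]
tool_rot: [-0.0, 0.74, 0.672, -0.0]
contact_force: [0.0, 0.5, 0.0]
gripper_width: 0.228
[0.45565849 0.03681145 0.15036443] [-4.49550431e-05  7.40296343e-01  6.72280606e-01 -3.29611048e-04]
awl_trough 0.56 [310.4 202.1] [0.4537 0.0446 0.006 ]
lid_seat 0.93 [241.3 209.8] [0.4098 0.0506 0.036 ]
lid_stop 0.79 [455.  215.6] [0.5459 0.0347 0.04  ]
lid_stop 0.73 [576.2 419. ] [ 0.6429 -0.1375  0.04  ]
flap_lip 0.9 [426.8 217.9] [0.5265 0.0364 0.045 ]
case 0.88 [367.6 200.1] [0.4951 0.0408 0.    ]
case 0.51 [244.8 209.9] [0.4052 0.0421 0.    ]
```

View pics/wrist11.png

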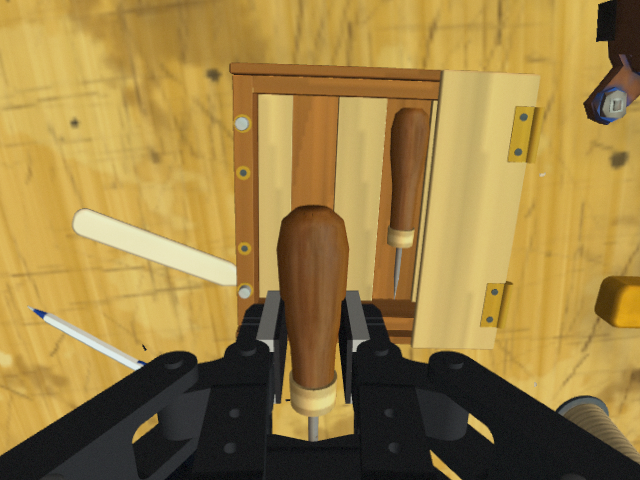

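```bash
cat > fit.py <<'E'
from h import *
from scipy.optimize import least_squares
def fitcase(c,obs):
    L=np.array([o[0] for o in obs],float)/1000; U=np.array([o[1] for o in obs],float)
    def W(p,L=L):
        ca,sa=np.cos(p[2]),np.sin(p[2]); return np.stack([p[0]+ca*L[:,0]-sa*L[:,1],p[1]+sa*L[:,0]+ca*L[:,1],L[:,2]],1)
    r=least_squares(lambda p:(proj(c,W(p))-U).ravel(),[.495,.043,-.1],loss="soft_l1")
    print("xy",np.round(r.x[:2],4),"yaw deg",round(np.degrees(r.x[2]),2)); print(np.round(proj(c,W(r.x))-U,1).tolist()); return r.x
def cpt(p,l):
    l=np.array(l)/1000; ca,sa=np.cos(p[2]),np.sin(p[2]); return np.array([p[0]+ca*l[0]-sa*l[1],p[1]+sa*l[0]+ca*l[1],l[2]])
E
python3 - <<'E'
from fit import *
s=state(); c=cam("wrist",dict(tool_pos=[0.45565849,0.03681145,0.15036443],tool_rot=[-4.49550431e-05,7.40296343e-01,6.72280606e-01,-3.29611048e-04]))
p=fitcase(c,[((-84,55,42),(242,123)),((-84,-55,42),(245,292)),((30,89,50),(443,70)),((87,89,50),(538,75)),((87,-89,50),(494,348)),((30,-89,50),(413,346)),((-90,89,45),(232,64))])
for l in [(-40,0,6),(-84,0,36),(52,0,40),(30,0,45),(0,0,0)]: print(l,np.round(cpt(p,l),4))
# awl in tool frame: seen butt end px (314,206), ferrule bottom (313,415); awl axis height: TCP z -? ~ +0.010 world
e=pix2z(c,[(314,206),(312,413)],s["tool_pos"][2]+.012); print(np.round(e,4), np.degrees(np.arctan2(*(e[0]-e[1])[:2][::-1])))
E
```

```text
xy [0.4954 0.0389] yaw deg -7.21
[[0.2, 0.9], [0.2, 1.1], [0.1, -1.0], [3.9, -1.0], [0.1, 1.5], [-0.9, 2.2], [-2.0, -1.4]]
(-40, 0, 6) [0.4557 0.0439 0.006 ]
(-84, 0, 36) [0.4121 0.0494 0.036 ]
(52, 0, 40) [0.547  0.0323 0.04  ]
(30, 0, 45) [0.5252 0.0351 0.045 ]
(0, 0, 0) [0.4954 0.0389 0.    ]
[[ 0.4591  0.0782  0.1627]
 [ 0.4504 -0.0049  0.1627]] 84.02441157934508
```

```bash
python3 - <<'E'
from h import *
plan([.4597,.0692,.05],-6.7)
E
python3 -m crank '[{"angular":[0,0,0.24],"delta_pos":[0.5,0,0.6],"gripper":0},{"angular":[0,0,0],"delta_pos":[0.5,0,0.7],"gripper":0},{"angular":[0,0,0],"delta_pos":[0,0,1],"gripper":0},{"angular":[0,0,0],"delta_pos":[0,0,1],"gripper":0},{"angular":[0,0,0],"delta_pos":[0,0,0],"gripper":0},{"angular":[0,0,0],"delta_pos":[0,0,0],"gripper":0}]'
python3 - <<'E'
from fit import *
s=state(); save(grab_frame("wrist"),"wrist12.png"); print(s["tool_pos"])
plan([.4597,.0692,.010],-6.7)
c=cam("wrist",s); p=[.4954,.0389,np.radians(-7.21)]
print(proj(c,[cpt(p,l) for l in [(-55,73,11),(-25,73,11),(-55,-73,11),(-25,-73,11),(-84,55,42)]]).round().tolist())
E
```

```text
t 13.025 at [0.4559 0.0368 0.1507] rot units [-0.    0.    0.23] shift(final) [1.09 0.   3.36] shift(cur) [1.09 0.02 3.36]
time: 13.78
tool_pos: [0.4598, 0.067, 0.0528]
tool_rot: [0.001, 0.747, 0.664, 0.001]
contact_force: [-0.7, 0.9, -0.4]
gripper_width: 0.228
[0.45975752 0.06701511 0.05284404]
t 13.825 at [0.4602 0.067  0.0534] rot units [ 0.03 -0.   -0.  ] shift(final) [ 0.07 -0.02  1.45] shift(cur) [ 0.07 -0.03  1.45]
[[280.0, 161.0], [346.0, 161.0], [284.0, 425.0], [338.0, 425.0], [201.0, 216.0]]
```

View pics/wrist12.png

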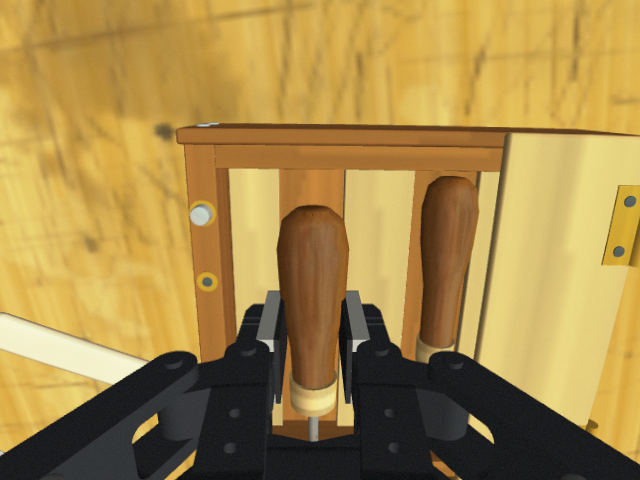

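```bash
python3 -m crank '[{"angular":[0,0,0],"delta_pos":[0.04,-0.02,0.6],"gripper":0},{"angular":[0,0,0],"delta_pos":[0,0,0.6],"gripper":0},{"angular":[0,0,0],"delta_pos":[0,0,0.2],"gripper":0},{"angular":[0,0,0],"delta_pos":[0,0,0],"gripper":0},{"angular":[0,0,0],"delta_pos":[0,0,0],"gripper":0}]'
python3 - <<'E'
from fit import *
s=state(); save(grab_frame("wrist"),"wrist13.png"); save(grab_frame("side"),"side13.png")
print(s["contact_force"]); plan([.4597,.0692,.008],-6.7)
i=cv2.imread('pics/side13.png')[190:310,270:400]; i=cv2.resize(i,(400,370),interpolation=2)
j=cv2.resize(cv2.imread('pics/wrist13.png'),None,fx=.62,fy=.62)[:,:390]
o=np.zeros((400,800,3),np.uint8); o[:370,:400]=i; o[:298,405:795]=j; cv2.imwrite('pics/c13.png',o)
E
```

```text
time: 14.45
tool_pos: [0.4594, 0.0684, 0.0109]
tool_rot: [0.001, 0.747, 0.665, 0.001]
contact_force: [0.2, 0.3, 0.3]
gripper_width: 0.223
[0.18472059 0.29757321 0.30363186]
t 14.55 at [0.4592 0.0684 0.0107] rot units [ 0.02 -0.   -0.  ] shift(final) [0.03 0.01 0.09] shift(cur) [0.03 0.01 0.09]
```

View pics/c13.png

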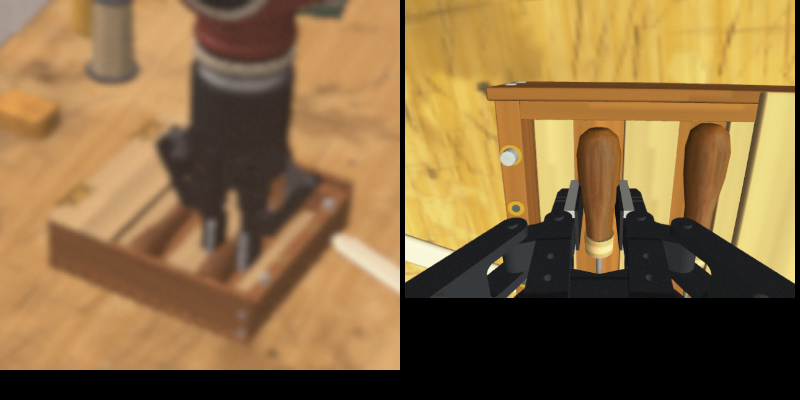

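```bash
python3 -m crank '[{"angular":[0,0,0],"delta_pos":[0.03,0,0.1],"gripper":0},{"angular":[0,0,0],"delta_pos":[0,0,0],"gripper":0}]'; python3 -m crank '[{"angular":[0,0,0],"delta_pos":[0,0,0.05],"gripper":0},{"angular":[0,0,0],"delta_pos":[0,0,0],"gripper":0}]'
```

```text
time: 14.8
tool_pos: [0.4591, 0.0694, 0.007]
tool_rot: [0.0, 0.747, 0.665, 0.0]
contact_force: [0.3, -0.3, 1.1]
gripper_width: 0.227
time: 15.05
tool_pos: [0.4591, 0.0694, 0.007]
tool_rot: [-0.0, 0.747, 0.665, -0.0]
contact_force: [-6.2, 0.6, 13.0]
gripper_width: 0.23
```

The 13 N push back shows it is seated. Ease off, release, and rise.

```bash
python3 -m crank '[{"angular":[0,0,0],"delta_pos":[0,0,-0.05],"gripper":0},{"angular":[0,0,0],"delta_pos":[0,0,0],"gripper":0.38},{"angular":[0,0,0],"delta_pos":[0,0,0],"gripper":0.38},{"angular":[0,0,0],"delta_pos":[0,0,0],"gripper":0.38},{"angular":[0,0,0],"delta_pos":[0,0,-0.5],"gripper":0.38},{"angular":[0,0,0],"delta_pos":[0,0,-1],"gripper":0.38},{"angular":[0,0,0],"delta_pos":[0,0,-1],"gripper":0.4},{"angular":[0,0,0],"delta_pos":[0,0,-1],"gripper":0.6},{"angular":[0,0,0],"delta_pos":[0,0,-1],"gripper":0.6}]'
python3 - <<'E'
from fit import *
s=state(); save(grab_frame("wrist"),"wrist14.png"); c=cam("wrist",s)
for k,z in {"awl_mid":.017,"awl_point":.017,"awl_butt":.017,"lid_seat":.036,"flap_lip":.045}.items():
    for r in landmark_of("wrist",k)[:2]: print(k,round(r["conf"],2),np.round(r["pixel"],1),np.round(pix2z(c,r["pixel"],z)[0],4))
p=[.4954,.0389,np.radians(-7.21)]
print("expect", [np.round(cpt(p,l),4).tolist() for l in [(-40,0,17),(-40,-60,17),(-40,60,17)]])
E
```

```text
time: 16.18
tool_pos: [0.4587, 0.0693, 0.1439]
tool_rot: [0.0, 0.747, 0.665, 0.001]
contact_force: [0.4, 0.2, 0.3]
gripper_width: 0.606
awl_mid 0.73 [311.5 255.1] [0.4541 0.0436 0.017 ]
awl_point 0.58 [314.5 329.5] [ 0.4494 -0.0147  0.017 ]
awl_butt 0.62 [311.7 169.7] [0.4612 0.1026 0.017 ]
awl_butt 0.53 [246.3 264.2] [0.4078 0.0421 0.017 ]
lid_seat 0.96 [243.6 262.4] [0.4103 0.0505 0.036 ]
flap_lip 0.9 [424.6 268.1] [0.5255 0.0365 0.045 ]
expect [[0.4557, 0.0439, 0.017], [0.4482, -0.0156, 0.017], [0.4632, 0.1034, 0.017]]
```

View pics/wrist14.png

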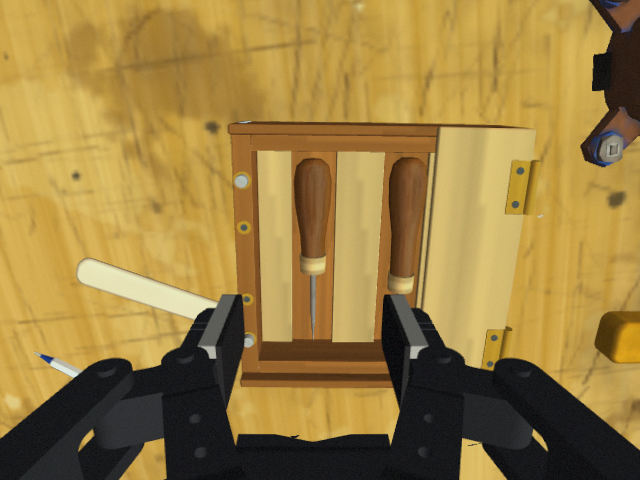

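The awl lies in the trough (butt at (313,160), point at (313,338)), parallel to the creaser and pointing the same way. Now the lid.

```bash
python3 - <<'E'
from fit import *
c=cam("wrist")
fitcase(c,[((-84,55,42),(242,181)),((-84,-55,42),(249,341)),((30,89,50),(439,127)),((87,89,50),(535,129)),((-90,89,45),(231,124))])
plan([.445,.31,.144],-7.1)
E
python3 -m crank '[{"angular":[0,0,0],"delta_pos":[1,0.06,0],"gripper":0.6},{"angular":[0,0,0],"delta_pos":[1,0.06,0],"gripper":0.6},{"angular":[0,0,0],"delta_pos":[1,0.06,0],"gripper":0.6},{"angular":[0,0,0],"delta_pos":[1,0.06,0],"gripper":0.6},{"angular":[0,0,0],"delta_pos":[1,0.06,0],"gripper":0.6},{"angular":[0,0,0],"delta_pos":[1,0.06,0],"gripper":0.6},{"angular":[0,0,0],"delta_pos":[1,0.06,0],"gripper":0.6},{"angular":[0,0,0],"delta_pos":[0.8,0.06,0],"gripper":0.6},{"angular":[0,0,0],"delta_pos":[0,0,0],"gripper":0.6},{"angular":[0,0,0],"delta_pos":[0,0,0],"gripper":0.6}]'
python3 - <<'E'
from fit import *
s=state(); save(grab_frame("wrist"),"wrist15.png"); c=cam("wrist",s); print(s["tool_pos"],s["tool_rot"])
for k,z in {"lid_grip":.02,"lid_nose":0,"lid_front":0}.items():
    for r in landmark_of("wrist",k)[:2]: print(k,round(r["conf"],2),np.round(r["pixel"],1),np.round(pix2z(c,r["pixel"],z)[0],4))
E
```

```text
xy [0.4944 0.0391] yaw deg -7.32
[[-0.5, 1.0], [-1.0, 3.4], [3.3, -0.5], [7.1, -0.1], [-3.0, -0.6]]
t 16.475 at [0.4577 0.0693 0.1406] rot units [-0.02  0.    0.08] shift(final) [ 7.91 -1.41 -0.11] shift(cur) [ 7.92 -1.36 -0.11]
time: 17.73
tool_pos: [0.4998, 0.2995, 0.141]
tool_rot: [-0.0, 0.747, 0.664, -0.001]
contact_force: [0.7, -0.5, -0.1]
gripper_width: 0.6
[0.49981218 0.29946053 0.14101729] [-5.30343269e-05  7.47289642e-01  6.64498015e-01 -7.59052271e-04]
lid_grip 0.65 [226.1 194.5] [0.4446 0.3239 0.02  ]
lid_nose 0.94 [364.8 186.1] [0.5371 0.3149 0.    ]
lid_front 0.84 [164.5 185.4] [0.3979 0.3319 0.    ]
```

View pics/wrist15.png

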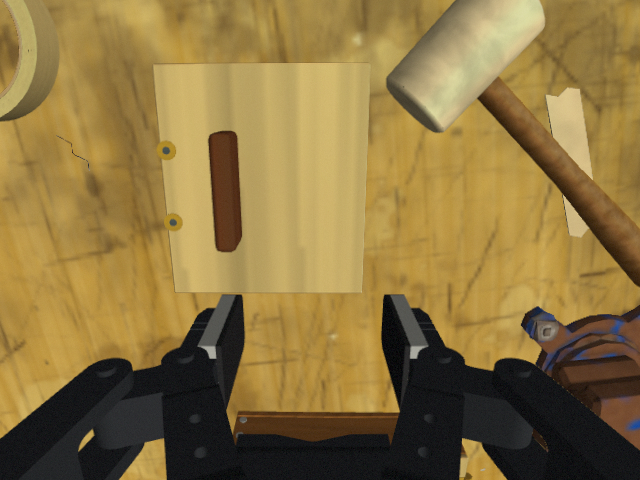

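Run:
```python
from fit import *
c=cam("wrist",dict(tool_pos=[0.49981218,0.29946053,0.14101729],tool_rot=[-5.3e-05,7.47289642e-01,6.64498015e-01,-7.59e-04]))
p=fitcase(c,[((-47,80,5),(153.5,65)),((93,80,5),(370,63)),((93,-80,5),(362,293)),((-47,-80,5),(175,293)),((0,38,35),(222,131)),((0,-38,35),(229,250))])
plan([p[0],p[1],.1],np.degrees(p[2]))
```

```text
xy [0.4464 0.3264] yaw deg -6.84
[[-0.2, -2.0], [2.7, -0.6], [1.5, 0.3], [0.5, -0.5], [-2.1, 1.4], [-2.0, 3.2]]
t 17.925 at [0.5002 0.2993 0.1417] rot units [-0.    0.    0.02] shift(final) [ 0.68 -1.89  1.39] shift(cur) [ 0.68 -1.89  1.39]
```

```bash
python3 -m crank '[{"angular":[0,0,0],"delta_pos":[0.36,-0.95,0.7],"gripper":0.6},{"angular":[0,0,0],"delta_pos":[0.3,-0.94,0.7],"gripper":0.6},{"angular":[0,0,0],"delta_pos":[0,0,0],"gripper":0.6},{"angular":[0,0,0],"delta_pos":[0,0,0],"gripper":0.6}]'
python3 - <<'E'
from fit import *
s=state(); save(grab_frame("wrist"),"wrist16.png"); c=cam("wrist",s); print(s["tool_pos"],s["tool_rot"])
for r in landmark_of("wrist","lid_grip")[:1]: print(round(r["conf"],2),np.round(r["pixel"],1),np.round(pix2z(c,r["pixel"],.02)[0],4))
plan([.446,.3255,.006],-6.84)
print(proj(c,[[.446,.3255,.035]]))
E
```

```text
time: 18.42
tool_pos: [0.4471, 0.3262, 0.1006]
tool_rot: [0.0, 0.747, 0.664, 0.001]
contact_force: [-0.1, -0.3, 0.5]
gripper_width: 0.6
[0.44712398 0.32619069 0.10063044] [3.89454123e-04 7.47332296e-01 6.64449885e-01 7.98776378e-04]
0.88 [307.1 239.1] [0.4432 0.327  0.02  ]
t 18.525 at [0.4478 0.3263 0.1012] rot units [ 0.03 -0.02  0.02] shift(final) [-0.03 -0.06  3.17] shift(cur) [-0.04 -0.06  3.17]
[[312.31827153 249.61283549]]
```

View pics/wrist16.png

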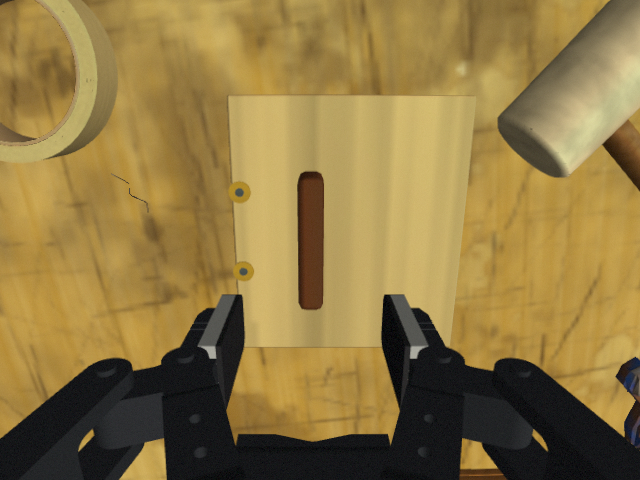

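```bash
python3 -m crank '[{"angular":[0,0,0.02],"delta_pos":[0.1,-0.05,1],"gripper":0.5},{"angular":[0,0,0],"delta_pos":[0,0,1],"gripper":0.4},{"angular":[0,0,0],"delta_pos":[0,0,0.8],"gripper":0.4},{"angular":[0,0,0],"delta_pos":[0,0,0.3],"gripper":0.4},{"angular":[0,0,0],"delta_pos":[0,0,0],"gripper":0.4},{"angular":[0,0,0],"delta_pos":[0,0,0],"gripper":0.4}]'
python3 - <<'E'
from fit import *
s=state(); save(grab_frame("wrist"),"wrist17.png"); save(grab_frame("side"),"side17.png")
i=cv2.imread('pics/side17.png')[270:400,230:360]; i=cv2.resize(i,(400,400),interpolation=2)
j=cv2.resize(cv2.imread('pics/wrist17.png'),None,fx=.62,fy=.62)[:,:390]
o=np.zeros((400,800,3),np.uint8); o[:400,:400]=i; o[:298,405:795]=j; cv2.imwrite('pics/c17.png',o)
E
```

```text
time: 19.27
tool_pos: [0.4462, 0.33, 0.0082]
tool_rot: [0.0, 0.748, 0.664, 0.001]
contact_force: [0.2, 0.0, 0.1]
gripper_width: 0.401
```

View pics/c17.png

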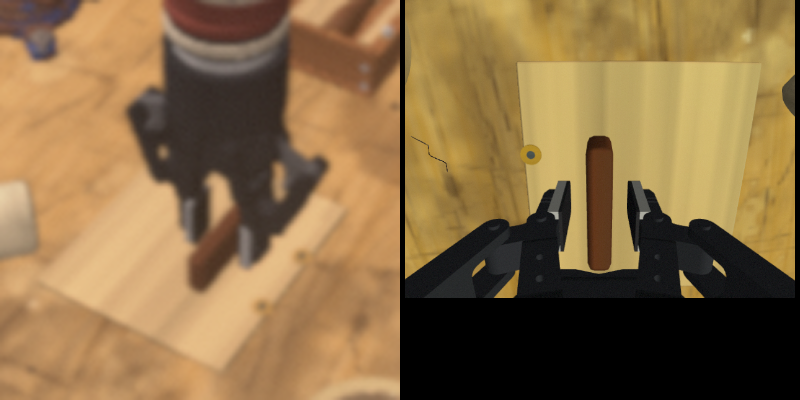

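```bash
python3 -m crank '[{"angular":[0,0,0],"delta_pos":[-0.05,0,0.13],"gripper":0.4},{"angular":[0,0,0],"delta_pos":[0,0,0],"gripper":0},{"angular":[0,0,0],"delta_pos":[0,0,0],"gripper":0},{"angular":[0,0,0],"delta_pos":[0,0,0],"gripper":0},{"angular":[0,0,0],"delta_pos":[0,0,0],"gripper":0}]'
python3 -m crank '[{"angular":[0,0,0],"delta_pos":[0,0,-0.5],"gripper":0},{"angular":[0,0,0],"delta_pos":[0,0,-1],"gripper":0},{"angular":[0,0,0],"delta_pos":[0,0,-1],"gripper":0},{"angular":[0,0,0],"delta_pos":[0,0,-0.5],"gripper":0},{"angular":[0,0,0],"delta_pos":[0,0,0],"gripper":0},{"angular":[0,0,0],"delta_pos":[0,0,0],"gripper":0}]'
python3 - <<'E'
from fit import *
s=state(); save(grab_frame("wrist"),"wrist18.png"); print(s["tool_pos"],s["tool_rot"],s["contact_force"],s["ft_torque"])
save(grab_frame("side"),"side18.png")
i=cv2.imread('pics/side18.png')[220:400,210:390]; i=cv2.resize(i,(400,400),interpolation=2)
j=cv2.resize(cv2.imread('pics/wrist18.png'),None,fx=.62,fy=.62)[:,:390]
o=np.zeros((400,800,3),np.uint8); o[:400,:400]=i; o[:298,405:795]=j; cv2.imwrite('pics/c18.png',o)
E
```

```text
time: 20.0
tool_pos: [0.4448, 0.328, 0.0029]
tool_rot: [0.0, 0.748, 0.664, -0.0]
contact_force: [0.1, -0.4, 0.3]
gripper_width: 0.148
time: 20.75
tool_pos: [0.4439, 0.3275, 0.0914]
tool_rot: [-0.0, 0.748, 0.664, -0.001]
contact_force: [-1.4, 0.1, -3.3]
gripper_width: 0.156
[0.44394644 0.32749713 0.09143888] [-2.77150941e-04  7.47810555e-01  6.63911122e-01 -1.14881640e-03] [-1.43209884  0.09882772 -3.31928035] [0.00745971 0.04600158 0.01947065]
```

View pics/c18.png

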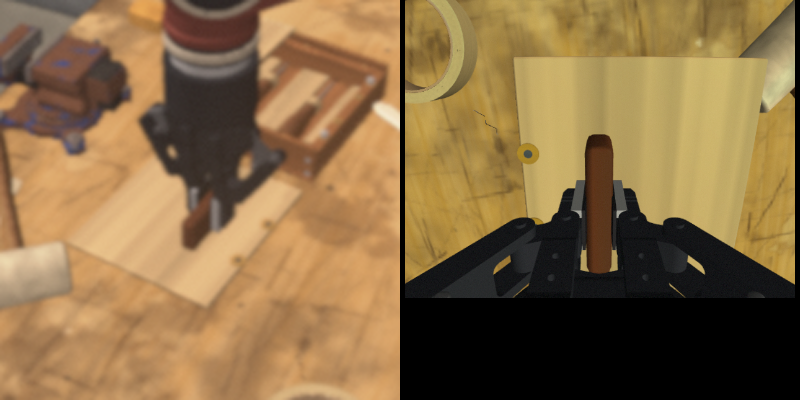

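View pics/wrist18.png

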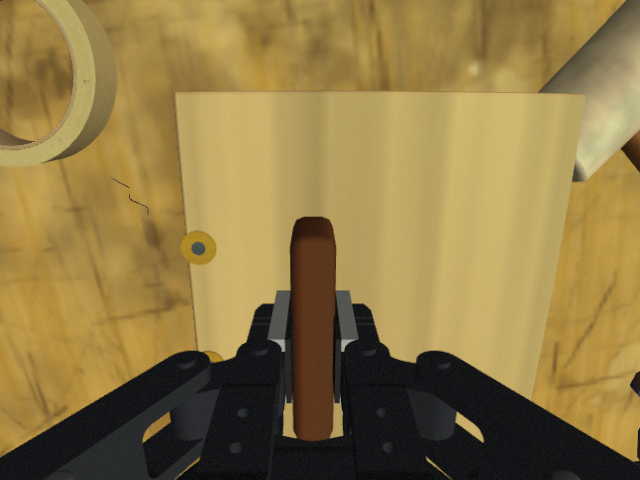

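Run:
```python
from fit import *
s=dict(tool_pos=[0.44394644,0.32749713,0.09143888],tool_rot=[-2.77e-04,7.47810555e-01,6.63911122e-01,-1.1489e-03])
c=cam("wrist",s); z=s["tool_pos"][2]*1000
for dz in (2,):
  p=fitcase(c,[((-47,80,z+dz),(176,93)),((93,80,z+dz),(584,95)),((0,38,z+dz+30),(313,219)),((0,-38,z+dz+30),(313,440))])
ca,sa=np.cos(np.radians(-6.84)),np.sin(np.radians(-6.84)); d=p[:2]-np.array(s["tool_pos"][:2]); print("lid origin in lid axes rel TCP", np.round([ca*d[0]+sa*d[1],-sa*d[0]+ca*d[1]],4))
q=s["tool_rot"];print("tool y yaw",np.degrees(np.arctan2(*R.from_quat([q[1],q[2],q[3],q[0]]).as_matrix()[:2,1][::-1])))
cp=[.4952,.0390,np.radians(-7.25)]
g=cpt(cp,(-82.7,0,0)); print(g); plan([g[0],g[1],.115],-7.25)
```

```text
xy [0.443  0.3262] yaw deg -6.94
[[-3.0, -2.5], [3.5, -0.8], [0.3, 19.1], [-0.4, 5.7]]
lid origin in lid axes rel TCP [-0.0008 -0.0014]
tool y yaw -6.8023164940770275
[0.41316119 0.04943665 0.        ]
t 20.85 at [0.4438 0.3274 0.0911] rot units [-0.03  0.02  0.09] shift(final) [-9.32  0.16 -0.8 ] shift(cur) [-9.32  0.08 -0.78]
```

```bash
python3 -m crank '[{"angular":[0,0,0.09],"delta_pos":[-1,0,-0.8],"gripper":0},{"angular":[0,0,0],"delta_pos":[-1,0,0],"gripper":0},{"angular":[0,0,0],"delta_pos":[-1,0,0],"gripper":0},{"angular":[0,0,0],"delta_pos":[-1,0,0],"gripper":0},{"angular":[0,0,0],"delta_pos":[-1,0,0],"gripper":0},{"angular":[0,0,0],"delta_pos":[-1,0,0],"gripper":0},{"angular":[0.35,0,0],"delta_pos":[-1,0,0],"gripper":0},{"angular":[0.35,0,0],"delta_pos":[-1,0,0],"gripper":0},{"angular":[0,0,0],"delta_pos":[-1,0,0],"gripper":0},{"angular":[0,0,0],"delta_pos":[-0.3,0,0],"gripper":0},{"angular":[0,0,0],"delta_pos":[0,0,0],"gripper":0},{"angular":[0,0,0],"delta_pos":[0,0,0],"gripper":0}]'
python3 - <<'E'
from fit import *
s=dict(tool_pos=[0.44394644,0.32749713,0.09143888],tool_rot=[-2.77e-04,7.47810555e-01,6.63911122e-01,-1.1489e-03])
c=cam("wrist",s); z=s["tool_pos"][2]*1000
for dz in (2,0):
  p=fitcase(c,[((-47,80,z+dz),(176,93)),((93,80,z+dz),(584,95))])
  ca,sa=np.cos(np.radians(-6.84)),np.sin(np.radians(-6.84)); d=p[:2]-np.array(s["tool_pos"][:2]); print("rel TCP", np.round([ca*d[0]+sa*d[1],-sa*d[0]+ca*d[1]],4))
s=state(); save(grab_frame("wrist"),"wrist19.png"); save(grab_frame("side"),"side19.png"); save(grab_frame("top"),"top19.png"); print(s["tool_pos"],s["tool_rot"])
plan([.4132,.0494,.115],-7.25,3.5)
E
```

```text
time: 22.35
tool_pos: [0.4097, 0.0519, 0.1166]
tool_rot: [-0.023, 0.75, 0.661, -0.02]
contact_force: [0.2, 0.6, -2.3]
gripper_width: 0.155
xy [0.4433 0.3255] yaw deg -6.72
[[-2.4, 0.1], [3.9, 0.2]]
rel TCP [-0.0004 -0.002 ]
xy [0.4434 0.3256] yaw deg -6.72
[[-0.4, 0.0], [0.5, 0.1]]
rel TCP [-0.0004 -0.002 ]
[0.40974821 0.05187774 0.11657465] [-0.02321967  0.74978768  0.66096226 -0.02020306]
t 22.5 at [0.4099 0.0519 0.1168] rot units [-0.   -0.    0.01] shift(final) [-0.07  0.12  0.05] shift(cur) [-0.07  0.12  0.05]
```

View pics/wrist19.png

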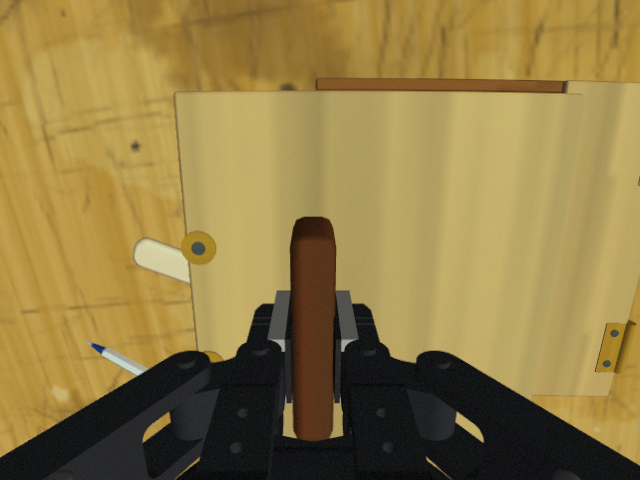

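View pics/side19.png

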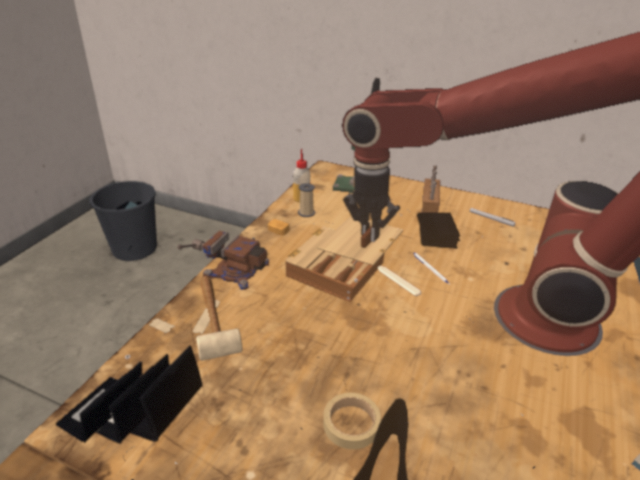

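View pics/top19.png

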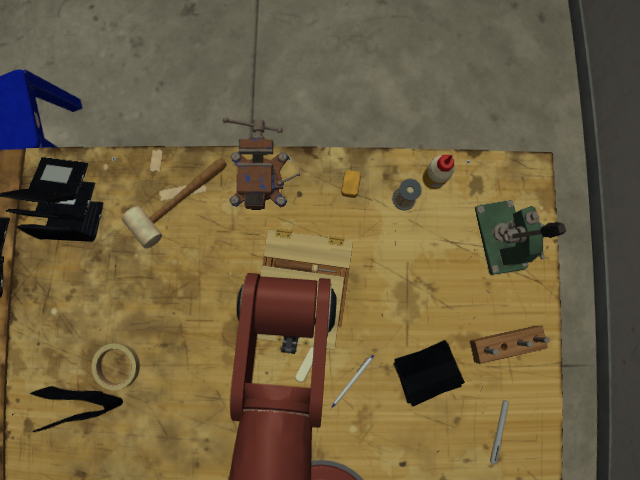

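```bash
python3 - <<'E'
from fit import *
cp=[.4951,.0390,np.radians(-7.25)]
g=cpt(cp,(-82.3,2,0)); plan([g[0],g[1],.066],-7.25,3.5)
E
python3 -m crank '[{"angular":[0,0,0],"delta_pos":[0,0.05,0.85],"gripper":0},{"angular":[0,0,0],"delta_pos":[0,0.05,0.85],"gripper":0},{"angular":[0,0,0],"delta_pos":[0,0,0],"gripper":0},{"angular":[0,0,0],"delta_pos":[0,0,0],"gripper":0}]'
python3 - <<'E'
from fit import *
s=state(); save(grab_frame("wrist"),"wrist20.png"); save(grab_frame("side"),"side20.png"); print(s["tool_pos"],s["tool_rot"])
cp=[.4951,.0390,np.radians(-7.25)]; c=cam("wrist",s)
print("side wall inner/outer top L near, lip L:",proj(c,[cpt(cp,l) for l in [(-90,83,45),(-90,89,45),(30,83,45),(30,89,45),(30,89,50),(87,89,50)]]).round(1).tolist())
p,Rm=tool(); print("lid corners top L:",proj(c,[p+Rm@[.080-.002,-.047,-.002+.0],p+Rm@[.078,.093,-.002]]).round(1).tolist())
i=cv2.imread('pics/side20.png')[200:310,270:420]; i=cv2.resize(i,None,fx=5,fy=5,interpolation=2); cv2.imwrite('pics/c20.png',i)
g=cpt(cp,(-82.3,2,0)); plan([g[0],g[1],.0457],-7.25,3.5)
E
```

```text
t 22.5 at [0.4099 0.0519 0.1168] rot units [-0.   -0.    0.01] shift(final) [-0.    0.23  1.68] shift(cur) [-0.    0.23  1.68]
time: 23.0
tool_pos: [0.4104, 0.0514, 0.0666]
tool_rot: [-0.023, 0.75, 0.661, -0.02]
contact_force: [0.0, -0.0, -2.6]
gripper_width: 0.151
[0.41036533 0.05142215 0.06662319] [-0.02250602  0.74990222  0.66087018 -0.01976734]
side wall inner/outer top L near, lip L: [[307.4, 84.8], [307.4, 68.4], [622.4, 88.8], [625.2, 72.3], [633.9, 71.4], [778.0, 78.1]]
lid corners top L: [[176.1, 92.9], [591.5, 95.8]]
t 23.1 at [0.4109 0.0513 0.0672] rot units [ 0.03 -0.    0.  ] shift(final) [0.01 0.14 0.71] shift(cur) [0.01 0.13 0.71]
```

View pics/wrist20.png

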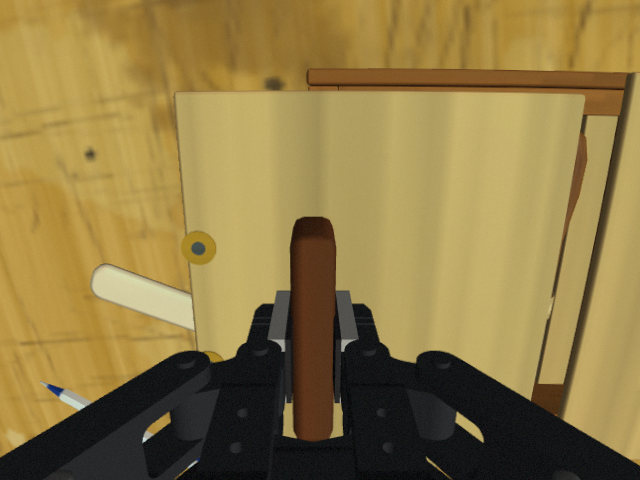

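View pics/c20.png

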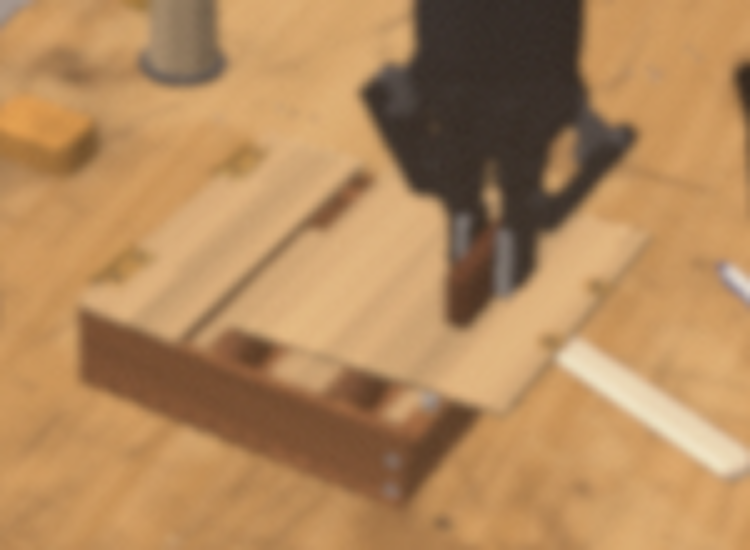

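```bash
python3 -m crank '[{"angular":[0,0,0],"delta_pos":[0,0.13,0.35],"gripper":0},{"angular":[0,0,0],"delta_pos":[0,0,0.34],"gripper":0},{"angular":[0,0,0],"delta_pos":[0,0,0],"gripper":0},{"angular":[0,0,0],"delta_pos":[0,0,0],"gripper":0}]'
python3 - <<'E'
from fit import *
s=state(); save(grab_frame("wrist"),"wrist21.png"); save(grab_frame("side"),"side21.png"); print(s["tool_pos"],s["tool_rot"],s["contact_force"])
cp=[.4951,.0390,np.radians(-7.25)]; c=cam("wrist",s)
i=cv2.imread('pics/side21.png')[200:310,270:420]; i=cv2.resize(i,None,fx=5,fy=5,interpolation=2); cv2.imwrite('pics/c21.png',i)
for x in (-82.3,-62,-41): g=cpt(cp,(x,2,0)); plan([g[0],g[1],.0457],-7.25,3.5)
E
```

```text
time: 23.6
tool_pos: [0.4127, 0.0508, 0.0449]
tool_rot: [-0.023, 0.75, 0.661, -0.02]
contact_force: [0.7, 0.5, 0.1]
gripper_width: 0.155
[0.41266014 0.05081963 0.04493565] [-0.02271434  0.7500952   0.66063701 -0.01999977] [0.67030251 0.54245557 0.10826639]
t 23.7 at [0.4126 0.0508 0.045 ] rot units [ 0.01 -0.   -0.  ] shift(final) [ 0.02  0.03 -0.03] shift(cur) [ 0.02  0.03 -0.03]
t 23.7 at [0.4126 0.0508 0.045 ] rot units [ 0.01 -0.   -0.  ] shift(final) [ 0.02  0.71 -0.07] shift(cur) [ 0.02  0.71 -0.07]
t 23.7 at [0.4126 0.0508 0.045 ] rot units [ 0.01 -0.   -0.  ] shift(final) [ 0.02  1.41 -0.11] shift(cur) [ 0.02  1.41 -0.11]
```

View pics/wrist21.png

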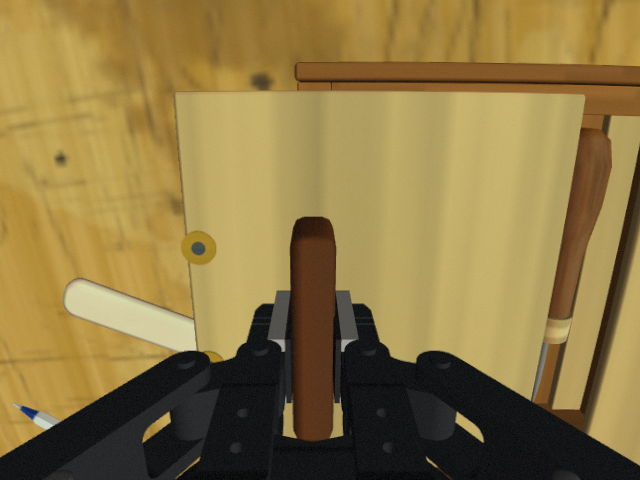

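View pics/c21.png

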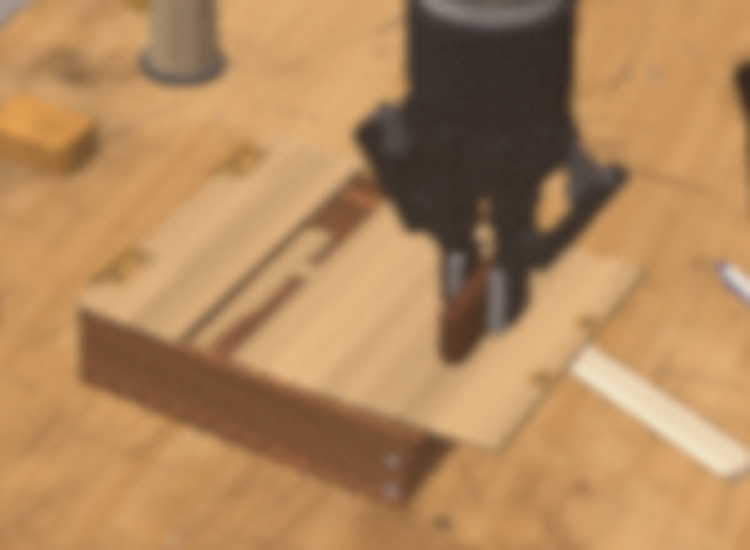

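```bash
python3 -m crank '[{"angular":[0,0,0],"delta_pos":[0,0,-0.03],"gripper":0},{"angular":[0,0,0],"delta_pos":[0,0.25,-0.015],"gripper":0},{"angular":[0,0,0],"delta_pos":[0,0.25,-0.015],"gripper":0},{"angular":[0,0,0],"delta_pos":[0,0.2,-0.012],"gripper":0},{"angular":[0,0,0],"delta_pos":[0,0,0],"gripper":0},{"angular":[0,0,0],"delta_pos":[0,0,0],"gripper":0}]'
python3 - <<'E'
from fit import *
s=state(); save(grab_frame("wrist"),"wrist22.png"); save(grab_frame("side"),"side22.png"); print(s["tool_pos"],s["tool_rot"],s["contact_force"])
cp=[.4951,.0390,np.radians(-7.25)]
i=cv2.imread('pics/side22.png')[200:310,270:420]; i=cv2.resize(i,None,fx=5,fy=5,interpolation=2); cv2.imwrite('pics/c22.png',i)
for x in (-62,-41): g=cpt(cp,(x,2,0)); plan([g[0],g[1],.0457],-7.25,3.5)
E
```

```text
time: 24.45
tool_pos: [0.4331, 0.0482, 0.0455]
tool_rot: [-0.023, 0.75, 0.661, -0.02]
contact_force: [0.5, -0.1, -2.3]
gripper_width: 0.151
[0.43311162 0.04822219 0.0455386 ] [-0.02311388  0.7500576   0.66065403 -0.02038597] [ 0.54848886 -0.05697818 -2.32703633]
t 24.55 at [0.4331 0.0482 0.0456] rot units [-0.  0.  0.] shift(final) [ 0.02  0.02 -0.01] shift(cur) [ 0.02  0.02 -0.01]
t 24.55 at [0.4331 0.0482 0.0456] rot units [-0.  0.  0.] shift(final) [ 0.02  0.72 -0.05] shift(cur) [ 0.02  0.72 -0.05]
```

View pics/wrist22.png

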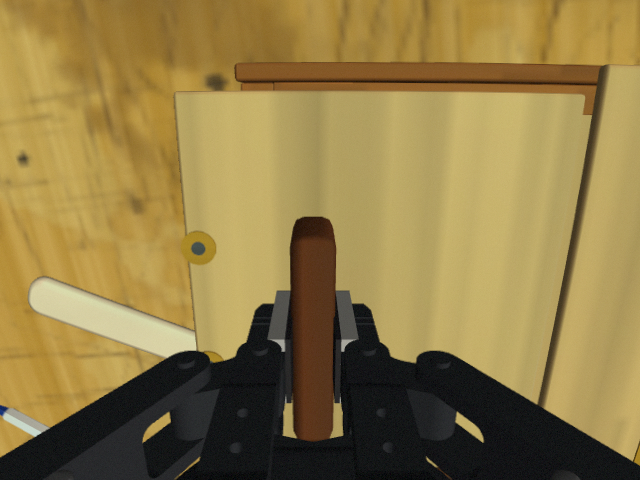

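View pics/c22.png

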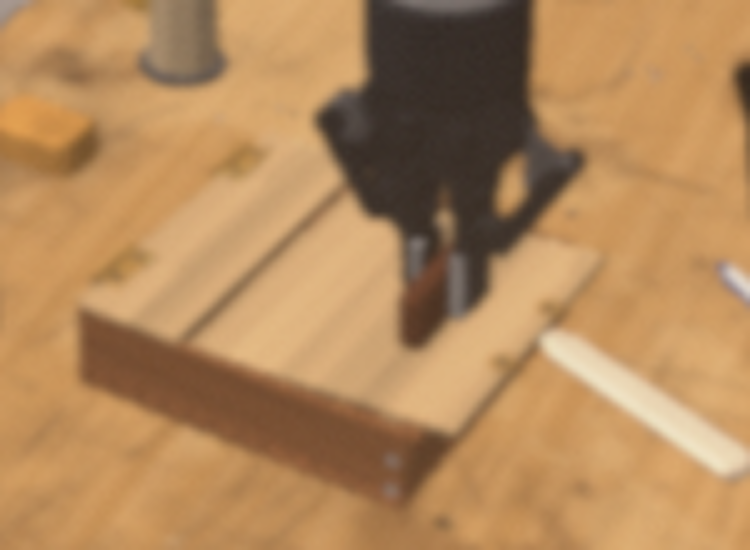

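```bash
python3 -m crank '[{"angular":[0,0,0],"delta_pos":[0.01,0.2,-0.01],"gripper":0},{"angular":[0,0,0],"delta_pos":[0.01,0.2,-0.01],"gripper":0},{"angular":[0,0,0],"delta_pos":[0,0.2,-0.01],"gripper":0},{"angular":[0,0,0],"delta_pos":[0,0,0],"gripper":0},{"angular":[0,0,0],"delta_pos":[0,0,0],"gripper":0}]'
python3 - <<'E'
from fit import *
s=state(); save(grab_frame("wrist"),"wrist23.png"); save(grab_frame("side"),"side23.png"); print(s["tool_pos"],s["contact_force"],s["ft_torque"])
cp=[.4951,.0390,np.radians(-7.25)]
i=cv2.imread('pics/side23.png')[200:310,270:420]; i=cv2.resize(i,None,fx=5,fy=5,interpolation=2); cv2.imwrite('pics/c23.png',i)
for x in (-41,): g=cpt(cp,(x,2,0)); plan([g[0],g[1],.0457],-7.25,3.5)
E
```

```text
time: 25.18
tool_pos: [0.4511, 0.0465, 0.0454]
tool_rot: [-0.023, 0.75, 0.661, -0.02]
contact_force: [0.5, 1.1, -1.3]
gripper_width: 0.151
[0.45112936 0.04654253 0.04537691] [ 0.45254849  1.09644026 -1.34623942] [-0.0484572  -0.00513774  0.03161   ]
t 25.275 at [0.451  0.0465 0.0454] rot units [-0.  0. -0.] shift(final) [ 0.    0.12 -0.02] shift(cur) [ 0.    0.12 -0.02]
```

View pics/c23.png

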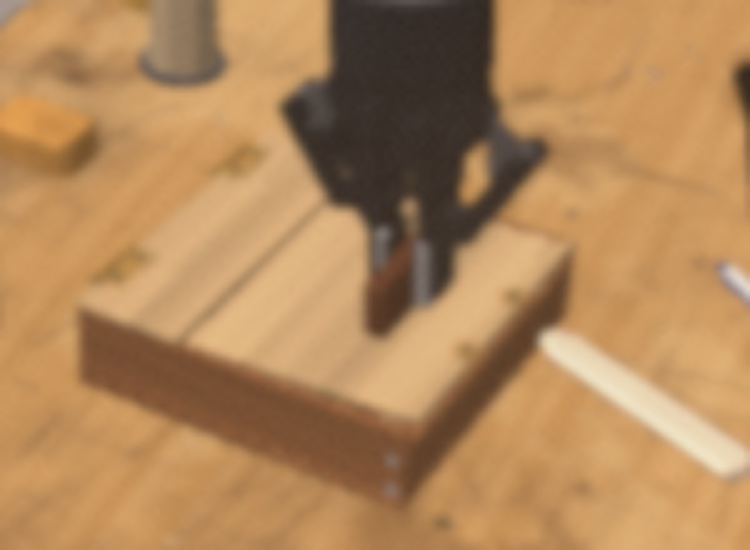

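View pics/wrist23.png

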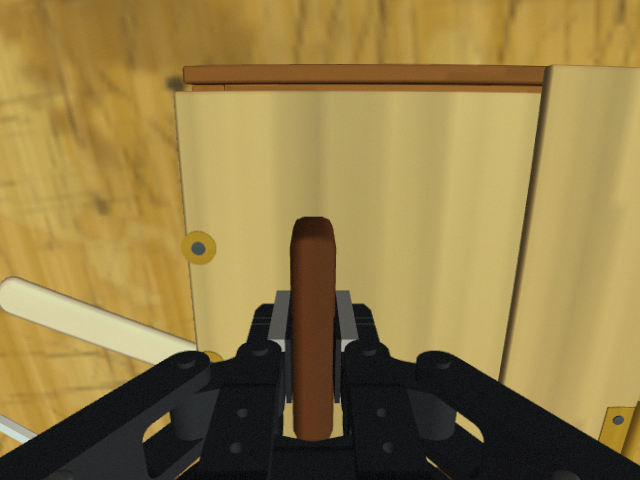

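The lid's far edge is under the lip and the flap is still flat. Creep to the stop.

```bash
python3 -m crank '[{"angular":[0,0,0],"delta_pos":[0,0.08,-0.005],"gripper":0},{"angular":[0,0,0],"delta_pos":[0,0,0],"gripper":0}]';python3 -m crank '[{"angular":[0,0,0],"delta_pos":[0,0.06,-0.003],"gripper":0},{"angular":[0,0,0],"delta_pos":[0,0,0],"gripper":0}]'
```

```text
time: 25.52
tool_pos: [0.4538, 0.0462, 0.0456]
tool_rot: [-0.023, 0.75, 0.661, -0.02]
contact_force: [0.1, 0.4, -1.6]
gripper_width: 0.152
time: 25.78
tool_pos: [0.4552, 0.0461, 0.0453]
tool_rot: [-0.023, 0.75, 0.661, -0.02]
contact_force: [-1.5, -0.2, -1.9]
gripper_width: 0.153
```

```bash
python3 -m crank '[{"angular":[0,0,0],"delta_pos":[0,0.05,-0.003],"gripper":0},{"angular":[0,0,0],"delta_pos":[0,0,0],"gripper":0}]';python3 -m crank '[{"angular":[0,0,0],"delta_pos":[0,0.05,-0.003],"gripper":0},{"angular":[0,0,0],"delta_pos":[0,0,0],"gripper":0}]'
```

```text
time: 26.02
tool_pos: [0.4552, 0.0461, 0.045]
tool_rot: [-0.025, 0.75, 0.661, -0.022]
contact_force: [-6.6, 1.2, 2.2]
gripper_width: 0.151
time: 26.28
tool_pos: [0.4552, 0.0461, 0.0448]
tool_rot: [-0.026, 0.75, 0.661, -0.023]
contact_force: [-11.9, 1.2, 5.5]
gripper_width: 0.152
```

Home against the stop (−12 N, no further motion). Now level the lid and press down.

```bash
python3 -m crank '[{"angular":[-0.17,0,0],"delta_pos":[0,0,0.045],"gripper":0},{"angular":[-0.17,0,0],"delta_pos":[0,0,0.045],"gripper":0},{"angular":[0,0,0],"delta_pos":[0,0,0],"gripper":0}]'; python3 -m crank '[{"angular":[-0.18,0,0],"delta_pos":[0,0,0.05],"gripper":0},{"angular":[-0.18,0,0],"delta_pos":[0,0,0.05],"gripper":0},{"angular":[0,0,0],"delta_pos":[0,0,0],"gripper":0},{"angular":[0,0,0],"delta_pos":[0,0,0],"gripper":0}]'
python3 - <<'E'
from fit import *
s=state(); save(grab_frame("wrist"),"wrist24.png"); save(grab_frame("side"),"side24.png"); print(s["tool_pos"],s["contact_force"],s["ft_torque"])
i=cv2.imread('pics/side24.png')[200:310,270:420]; i=cv2.resize(i,None,fx=5,fy=5,interpolation=2); cv2.imwrite('pics/c24.png',i)
plan([.4552,.0461,.039],-7.25,0)
E
```

```text
time: 26.65
tool_pos: [0.4553, 0.0461, 0.0426]
tool_rot: [-0.015, 0.75, 0.661, -0.013]
contact_force: [-11.2, 0.4, 7.2]
gripper_width: 0.153
time: 27.15
tool_pos: [0.4553, 0.0461, 0.0399]
tool_rot: [-0.003, 0.75, 0.661, -0.003]
contact_force: [-13.3, 0.6, 9.5]
gripper_width: 0.152
[0.45528276 0.04605761 0.03989868] [-13.26606322   0.64343795   9.52289974] [ 0.24278804  2.30834344 -0.02375539]
t 27.25 at [0.4553 0.0461 0.0399] rot units [-0.1  0.   0. ] shift(final) [ 0.   -0.    0.03] shift(cur) [ 0.   -0.    0.03]
```

View pics/c24.png

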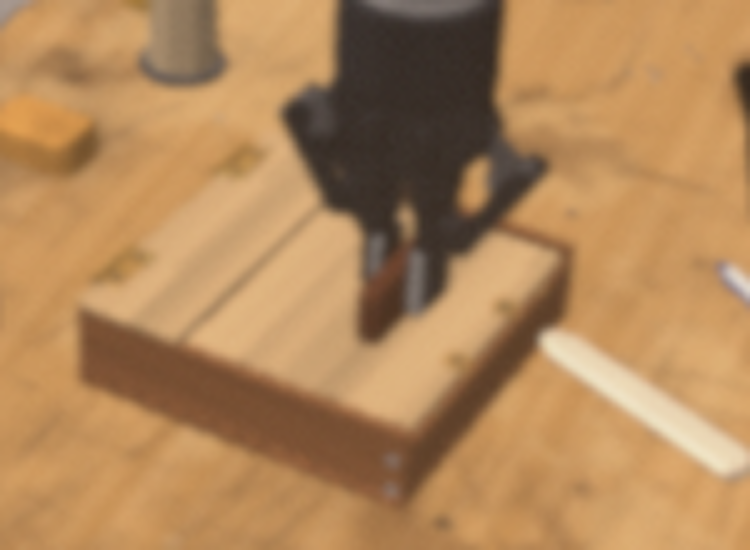

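```bash
python3 -m crank '[{"angular":[-0.1,0,0],"delta_pos":[0,0,0.04],"gripper":0},{"angular":[0,0,0],"delta_pos":[0,0,0.03],"gripper":0},{"angular":[0,0,0],"delta_pos":[0,0,0],"gripper":0},{"angular":[0,0,0],"delta_pos":[0,0,0],"gripper":0}]'; python3 -m crank '[{"angular":[-0.08,0,0],"delta_pos":[0,0,0.03],"gripper":0},{"angular":[0,0,0],"delta_pos":[0,0,0],"gripper":0},{"angular":[0,0,0],"delta_pos":[0,0,0],"gripper":0}]'
python3 - <<'E'
from fit import *
s=state(); print(s["tool_pos"],s["contact_force"],s["ft_torque"]); plan([.4552,.0461,.039],-7.25,0)
E
```

```text
time: 27.75
tool_pos: [0.4552, 0.0461, 0.0388]
tool_rot: [-0.0, 0.75, 0.661, -0.001]
contact_force: [-18.2, 1.5, 18.2]
gripper_width: 0.153
time: 28.12
tool_pos: [0.4553, 0.0461, 0.0388]
tool_rot: [0.002, 0.75, 0.661, 0.001]
contact_force: [-20.4, 1.2, 24.6]
gripper_width: 0.154
[0.45531471 0.0460594  0.03880825] [-20.41407485   1.17354425  24.64749725] [ 0.23839551  3.62606166 -0.09464779]
t 28.125 at [0.4553 0.0461 0.0388] rot units [0.06 0.01 0.  ] shift(final) [ 0.   -0.   -0.01] shift(cur) [ 0.   -0.   -0.01]
```

```bash
python3 -m crank '[{"angular":[0.05,0,0],"delta_pos":[0,0,0.03],"gripper":0},{"angular":[0,0,0],"delta_pos":[0,0,0],"gripper":0},{"angular":[0,0,0],"delta_pos":[0,0,0],"gripper":0},{"angular":[0,0,0],"delta_pos":[0,0,0],"gripper":0}]'
python3 - <<'E'
from fit import *
s=state(); print(s["tool_pos"],s["contact_force"],s["ft_torque"],s["gripper_width"]); plan([.4552,.0461,.039],-7.25,0)
save(grab_frame("wrist"),"wrist25.png"); save(grab_frame("side"),"side25.png"); save(grab_frame("top"),"top25.png")
i=cv2.imread('pics/side25.png')[210:310,275:395]; i=cv2.resize(i,None,fx=6,fy=6,interpolation=2); cv2.imwrite('pics/c25.png',i)
c=cam("side"); cp=[.4951,.0390,np.radians(-7.25)]
q=lambda l:((proj(c,[cpt(cp,l)])[0]-[275,210])*6).round().tolist()
for l in [(-88,80,36),(-88,80,41),(-90,89,45),(-90,-89,45),(-90,-89,36),(-88,-80,41),(30,89,45),(30,89,50),(30,-89,50)]: print(l,q(l))
c=cam("wrist"); 
for l in [(-88,80,41),(-90,89,45),(30,89,50),(30,80,41)]: print("w",l,proj(c,[cpt(cp,l)])[0].round())
E
```

```text
time: 28.62
tool_pos: [0.4553, 0.0461, 0.0388]
tool_rot: [0.0, 0.75, 0.661, -0.0]
contact_force: [-25.5, 1.9, 32.2]
gripper_width: 0.153
[0.45528256 0.04607194 0.03880991] [-25.49485426   1.87173316  32.1947838 ] [ 0.25126003  4.16206084 -0.06191897] 0.15278865805986938
t 28.625 at [0.4553 0.0461 0.0388] rot units [0.   0.01 0.01] shift(final) [ 0.   -0.   -0.01] shift(cur) [ 0.   -0.   -0.01]
(-88, 80, 36) [461.0, 462.0]
(-88, 80, 41) [462.0, 451.0]
(-90, 89, 45) [456.0, 458.0]
(-90, -89, 45) [659.0, 225.0]
(-90, -89, 36) [657.0, 243.0]
(-88, -80, 41) [644.0, 242.0]
(30, 89, 45) [182.0, 351.0]
(30, 89, 50) [182.0, 341.0]
(30, -89, 50) [404.0, 128.0]
w (-88, 80, 41) [173.  93.]
w (-90, 89, 45) [161.  63.]
w (30, 89, 50) [542.  63.]
w (30, 80, 41) [525.  94.]
```

View pics/c25.png

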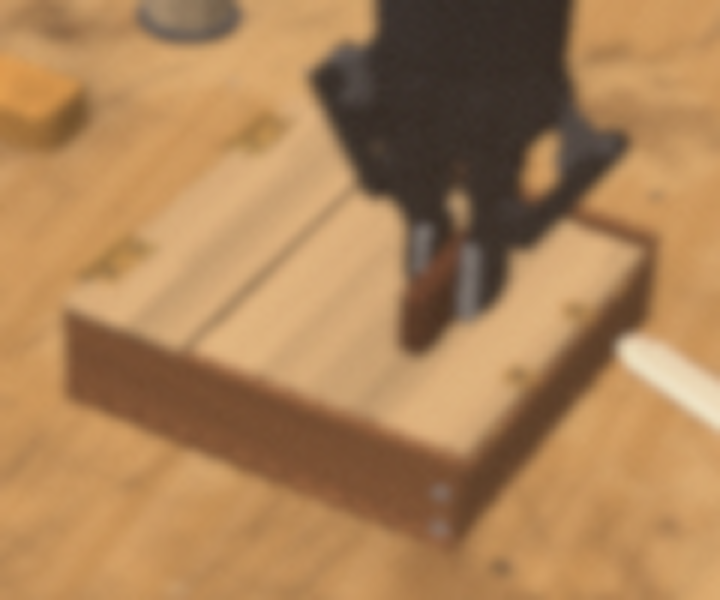

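View pics/wrist25.png

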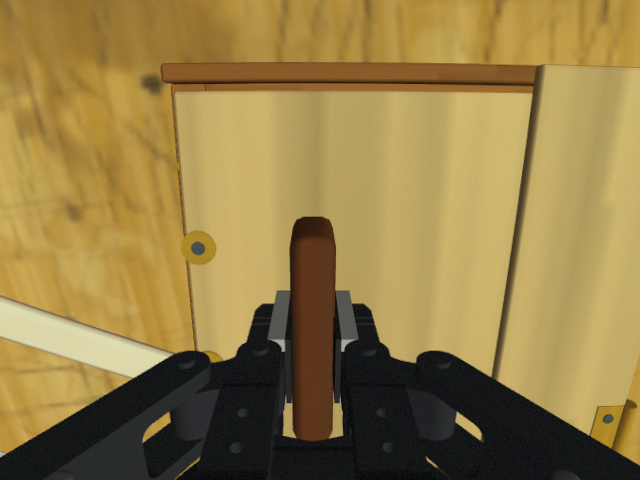

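```bash
python3 -m crank '[{"angular":[0,0,0],"delta_pos":[0,0,0],"gripper":0},{"angular":[0,0,0],"delta_pos":[0,0,0],"gripper":0},{"angular":[0,0,0],"delta_pos":[0,0,0],"gripper":0},{"angular":[0,0,0],"delta_pos":[0,0,0],"gripper":0}]'
python3 - <<'E'
from plant import *
s=state(); print(s["tool_pos"],s["contact_force"]); print(job_done())
E
```

```text
time: 29.28
tool_pos: [0.4553, 0.0461, 0.0388]
tool_rot: [0.0, 0.75, 0.661, -0.0]
contact_force: [-25.3, 0.7, 32.3]
gripper_width: 0.15
[0.45527859 0.046057   0.03880366] [-25.29281081   0.70311476  32.25437915]
the job is handed in; nothing more can be done
None
```

The job is handed in at about 29 s. The awl is in the empty trough beside the creaser, pointing the same way and let go. The lid is tucked under the flap's lip against the stop, and I'm still holding it down.

**Awl:** The first two grasps closed on nothing. The fingertips reached about 24 mm less far than the description says, as both the wrist and side pictures showed. I lowered the gripper further and the third grasp held. A picture taken after release shows the awl lying in the trough.

**Lid:** It went in tilted nose-down and stopped moving forward under about 12 N of push, which I read as home against the stop. I then levelled it and pressed it down.

**Last checks:**
- The arm is steady, pressing about 32 N down and 25 N towards the stop.
- The lid is level, and pressing harder lowers it no further.
- In the last side and wrist pictures, the lid's near edge lies on the case and the flap is flat.
- I couldn't read the pin joints directly. That they are fully down is inferred from the lid's height and the force.
- I saw nothing on the bench move, but I made no separate check of the other things at the end.

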